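Unbolt and open the guard cover of a board test jig

TASK

Open the test jig: lift the handle of its barrel bolt out of the notch, draw the bolt right back and let the handle down into the open notch so that the bolt stays back. Then slide the guard cover fully open, towards the robot, and let go. Do not bump the arm or the gripper's body against the jig or the readout panel above its bolt, and leave the other things on the jig and bench where they are.

Things in the scene. Friction and masses are not known exactly. Their poses are not given: they have to be found in the camera images.
- jig: grey board test jig, fixed to the bench. Origin on the bench top; base spans x -120 to 160, y -150 to 150 mm in its own frame (+x away from the robot, +y the bolt's withdrawing direction, +z up). Deck 60 mm above the bench. Cover lies on it at y -145 to 18; bolt on the fixed deck at y 22 to 150. Rear housing at x 60 to 160, 130 mm high
- panel_edge (a point): middle of the lower front edge of the upright readout panel, 150 mm above the bench. The panel, on two arms, covers jig x 5 to 23, y 6 to 149 mm, heights 150 to 225 mm, over the bolt's handle: no room for an upright gripper at the knob. Lean the tool 35 to 45 deg, its body back to jig -x, fingers pointing to +x and down
- bolt (a joint): slide of the steel barrel bolt, m; rod 10 mm across, axis along the jig's y at jig x = 35 mm, 92 mm above the bench. 0 = fully shot, tip 16 mm through the eye plate on the cover; grows as it is drawn to the jig's +y, end stop at 0.047; tip clear of the eye from 0.024. About 2 N of friction. It cannot slide while the handle is down in a notch
- handle (a joint): turn of the bolt's handle about the rod, rad. 0 = level, pointing to the jig's -x, down in a notch; grows as the knob is lifted in an arc up and over to +x, stop at 1.1. It falls by its own weight when let go. Above about 0.65 its shank clears the notched plate; below that the plate blocks the slide
- knob (a point): centre of the round steel knob at the end of the bolt's handle (18 mm across, 18 mm long along the handle), 48 mm from the rod's axis; shank 8 mm thick. With the handle down it is at jig x = -13 mm, y = 55 mm + bolt slide, 92 mm above the bench, 32 above the deck. Can be pinched with the fingers closing along the jig's y and turns between them
- open_notch (a point): middle of the open notch, at jig x 14, y 101 mm, 92 mm above the bench. The notched upright plate stands at jig x 11 to 17 mm, top 100 mm above the bench. Shut notch at y 49 to 61; then the plate's tooth at y 61 to 94; beyond the tooth the open notch, up to the guide block at y 118. The handle drops into it only with the bolt drawn more than 0.043
- cover (a joint): slide of the aluminium guard cover towards the jig's -x (to the robot), m. 0 = closed, stop at 0.085 = fully open. About 3 N of friction; it stays where it is left. While the bolt's tip is in its eye plate it moves only some 2 mm
- cover_grip (a point): middle of the top edge of the upright grip plate on the cover: 12 mm thick (jig x), 70 mm long (jig y), 28 mm high; at jig x = -50 mm - cover slide, y = -60 mm, top 94 mm above the bench (cover's surface 66 mm). Can be pinched across its thickness from straight above
- tin: bystander, to be left where it is: small round white flux tin, 42 mm across, 14 mm high, lying loose on the jig's deck between the bolt and the edge nearest the robot; origin under its centre
- swabs: bystander, to be left where it is: small lidded jar, 44 mm across, 55 mm high, standing on the jig's rear housing; origin under its centre
- reel: bystander, to be left where it is: solder reel standing on its flange, 64 mm across, 50 mm high, on the bench; origin under its centre
- pliers: bystander, to be left where it is: pliers with red grips, about 145 mm long, on the bench; origin under its centre
- driver: bystander, to be left where it is: screwdriver, 170 mm long, on the bench; origin under its centre
- card: bystander, to be left where it is: loose green circuit board, 70 x 50 mm, on the bench; origin under its centre
- dish: bystander, to be left where it is: shallow white dish, 80 mm across, 22 mm high, on the bench; origin under its centre

How it is judged (in metres and radians):
On the way, in this order (a step that is already met when the one before it is completed fails the run):
1. the handle is lifted clear of the shut notch (value of joint handle above 0.5 rad and value of joint bolt below 0.012 m).
2. the bolt is drawn back, out of the eye (value of joint handle above 0.3 rad and value of joint bolt above 0.034 m).
3. the handle lies down in the open notch with the bolt drawn back, the cover still closed (value of joint bolt above 0.041 m and value of joint handle below 0.12 rad and value of joint cover below 0.02 m), for 0.2 s.
4. the cover is slid open (value of joint cover above 0.075 m), for 0.2 s.
At the end, for the whole second after the job is handed in: The bolt is drawn back more than 41 mm with its handle lying down in the open notch (turn below 0.12 rad), the cover is open more than 75 mm of its 85 mm, both at rest (value of joint bolt above 0.041 m and value of joint handle below 0.12 rad and value of joint cover above 0.075 m and velocity of joint cover between -0.01 and 0.01 m/s and velocity of joint bolt between -0.01 and 0.01 m/s); the robot touches nothing.
It fails at once if the tin or jar on the jig, or a thing lying on the bench, is moved more than 30 mm (distance of any of tin, swabs, reel, pliers, driver, card, dish from where it was at the start of the episode above 0.03 m).
It fails at once if the arm or the gripper's body (not the fingers) bumps the jig, its panel included, with over 10 N (contact force between the arm and jig above 10 N).
It also fails if it takes over 48 s, if anything falls off the work surface, if the arm or the gripper's body presses on something with over 40 N, if the wrist force passes 120 N, or if a joint passes its speed limit or range.

ROBOT

A 6-joint arm with a two-finger parallel gripper is mounted at the origin on the work surface. World frame = base frame: x ahead of the robot, y to its left, z up, the work surface at z = 0. Lengths are in m, angles in degrees, forces in N, time in s.
With the tool pointing down it reaches from about 0.35 to 0.875 m from the base axis. Payload 4.2 kg.
Tool frame: the origin (TCP) lies on the centre line of the jaws, within the pads' length; the fingertips stand 25 mm ahead of it and the grasp point (between the pads) lies 6 mm ahead of it (finger_overhang is the distance from the TCP to the fingertips, in m); z points along the fingers, y is the line along which they close (so a half turn about z gives the same grasp; the last joint's range is limited). The gripper opens to 87 mm and grips with 3 to 60 N. Pads are 19 mm wide; open, the fingers measure 117 mm over their backs; the gripper's body (75 mm by 190 mm) begins 51 mm behind the grasp point.
Start: joints at [89.931, 22.042, 0.453, 0, -68.411, -14.817], TCP at [0.161, 0.604, 0.222] pointing down, gripper open.
Joint ranges: [-179.83, 179.83], [-69.29, 118.12], [-61.27, 80.66], [-181.25, 117.63], [-171.15, -9.14], [-177.46, 177.46]. Speed limits (degrees/s): [159.86, 159.86, 180, 180, 180, 180].

INTERFACE

Orientations are given as a 3x3 rotation matrix whose columns are the frame's x, y, z axes.
In Python, from station import sense, capture, finish_job, spot_in, tip_of, finger_overhang gives the robot as it stands. The module is installed in compiled form; this text tells all that it offers.
- The arm moves only by the tool servo_tool, never from a script. Its arguments are lists of equal length, an entry for each row: "slide": the shift along the tool's x, y, z in m, a list of three; "spin": the turn about the tool's z in degrees; "grip": the closure, from 0 (fully open) to 1 (shut). A call has exactly 5 rows; each row is the pose to reach, as a shift and turn from the pose commanded when the call began, along the tool's axes at that moment; what a row does not reach only later rows make up. A row lasts 1/12 s, in which the tool goes at most 41.7 mm and 7.16 degrees, less where a joint would pass 70% of its speed; a pose out of reach is approached as far as the arm can. A call with a gripper value outside its range is refused whole. The fingers move at their own pace and stop on an object; the grip force is fixed at half the most. Time passes only in rows, so rows that repeat a pose let the fingers close, or fill a call up. It gives the time, the measured TCP pose, the force, the opening and the grip force at its end, in the units of the state.
- sense(): the state, without advancing time (a new reading comes with each control period).
- capture(name): name is "scene" or "side" or "wrist"; returns a dict with "pixels" (384x512x3 uint8, blue, green, red), "depth" (384x512 float32, m along the optical axis (not along the pixel's ray), 0 where there is no reading), "fx", "fy", "cx", "cy" (pixels), "R" (3x3) and "t" (3): a world point X has camera coordinates R X + t; the wrist camera has in their place "hand_eye" (4x4, takes a point from camera to tool coordinates, whose origin is the TCP and whose axes are the flange's). Camera axes: x right, y down, z forward; pixel columns grow to the right and rows downward; lengths in m; the calibration is good to about 2 mm. A picture is of the moment at which its call begins: read the wrist's pose just before it.
- finish_job(): hands the job in; it is judged then, once.
Trained networks look in the newest picture that a camera, given by its name, has taken for a name from the list of things; names that differ only in an ending like _2 or _b are one class to them, and where a whole thing is asked for, a point or a joint stands for the part that bears it (a point fixed in the world has none). Each returns a list of dicts, best first, with "conf" (0 to 1); they miss things now and then, are a little off and sometimes report something else, mostly with a low value. They report only what shows in the picture. A call takes as long as a camera call.
- spot_in(thing, camera): "point" ([x, y, z] in m, in world coordinates, good to about 4 mm: the middle of the surface that is visible of it).
- tip_of(thing, camera): "point" ([x, y, z] in m, in world coordinates, good to about 4 mm: a listed point, or the origin of a listed thing).
The state is a dict: "time_s": time; "joints": joint angles; "joint_velocities": joint speeds; "effort": joint torques, N m; "tcp_pos": TCP position; "ee_rot": TCP orientation; "wrist_force": force on the tool from outside, world axes, zero at the start; "moment": the same for the moment, N m; "gripper_width": opening from 0.0 (shut) to 1.0 (fully open); "gripper_force": force on a finger pad.
Only numpy, scipy, OpenCV 4.12 (cv2) and the standard library are available. Lean on these libraries where they do the work, as an engineer would, in place of code of your own. Each camera call takes 0.05 s, during which the arm holds its last target. There are 200 camera calls.

## Working session

There is one attempt and no reset: what is moved stays moved. The work goes in short steps, Python scripts to look and compute and a tool call to move; the robot and the scene stay as the last step left them, time stands still between calls to the robot, and variables do not carry over. Pictures are saved under pics/ and viewed, at most 10 in all, crops included, and the job is handed in when it is done.

Besides the shell and the picture viewer there is one more tool, called as name([rows], argument=value, ...), one row to a line, values as JSON. servo_tool: Moves the arm, as the interface text tells. Its arguments: {"type":"object","properties":{"slide":{"type":"array"},"spin":{"type":"array"},"grip":{"type":"array"}},"required":["slide","spin","grip"]}

```bash
mkdir -p pics; python3 - <<'E'
from station import *
import cv2,numpy as np
np.set_printoptions(precision=4,suppress=True)
s=sense();print(s['time_s'],s['tcp_pos'],np.array(s['ee_rot']),s['gripper_width'],finger_overhang)
ims=[]
for c in ['scene','side']:
    d=capture(c);cv2.imwrite(f'pics/{c}0.png',d['pixels'])
    print(c,np.array(d['R']).tolist(),d['t'],d['fx'],d['cx'],d['cy'])
    for t in ['panel_edge','knob','open_notch','cover_grip','jig','tin','swabs']:
        print(c,t,[(np.round(r['point'],4).tolist(),round(r['conf'],2)) for r in tip_of(t,c)[:2]])
E
```

```text
0.0 [0.1604 0.6034 0.2207] [[ 0.9664 -0.2571 -0.0005]
 [-0.2571 -0.9664 -0.0021]
 [ 0.0001  0.0022 -1.    ]] 1.0004247030166267 0.025
scene [[0.3500410005715572, 0.9366577657418025, -0.011980308611958621], [0.5960530906028155, -0.23258244298731082, -0.7685220363768929], [-0.7226285429608321, 0.2618733226001248, -0.6397111471661846]] [-0.1706 -0.2294  1.4375] 359.574947715689 259.9927119040509 193.35837084661156
scene panel_edge [([0.4124, 0.4158, 0.0026], 0.52)]
scene knob [([0.5903, 0.0546, 0.1537], 0.58)]
scene open_notch [([0.5951, 0.0803, 0.0904], 0.71)]
scene cover_grip [([0.5392, -0.0826, 0.0908], 0.91)]
scene jig [([0.5906, -0.0196, 0.0007], 0.97), ([0.5984, 0.081, 0.0918], 0.66)]
scene tin []
scene swabs [([0.6876, -0.0631, 0.1277], 0.59)]
side [[0.9887822719929897, -0.1485557705323698, 0.015517784439642673], [-0.07497126378846061, -0.5834771292793942, -0.8086617025764472], [0.1291856346438813, 0.7984269676366217, -0.5880692554047072]] [-0.5212  0.132   1.0457] 363.21733366066763 257.66191863027177 195.34550218755362
side panel_edge [([0.592, 0.0581, 0.1494], 0.76)]
side knob [([0.5726, 0.0316, 0.095], 0.5)]
side open_notch [([0.597, 0.0825, 0.0931], 0.94)]
side cover_grip [([0.5376, -0.0779, 0.0942], 0.75), ([0.5239, -0.4074, -0.0001], 0.59)]
side jig [([0.5857, -0.0239, 0.0007], 0.71)]
side tin [([0.596, 0.0783, 0.095], 0.64), ([0.4937, 0.0807, 0.0582], 0.49)]
side swabs [([0.6876, -0.0669, 0.127], 0.85)]
```

View pics/side0.png

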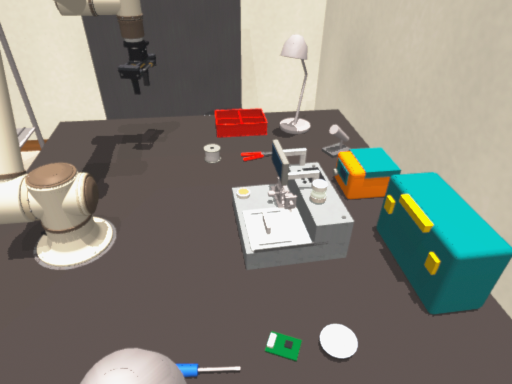

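View pics/scene0.png

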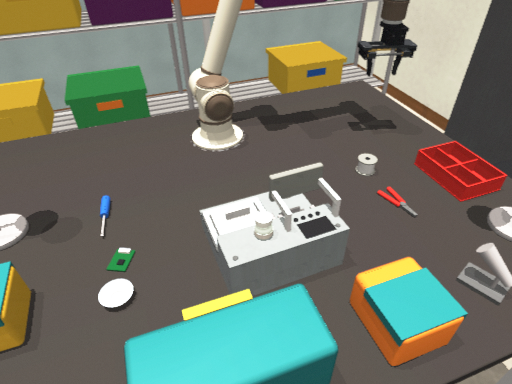

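```bash
cat > h.py <<'E'
from station import *
import cv2,numpy as np
np.set_printoptions(precision=4,suppress=True)
def cloud(c):
    d=capture(c);z=d['depth'];v,u=np.indices(z.shape)
    P=np.stack([(u-d['cx'])/d['fx']*z,(v-d['cy'])/d['fy']*z,z],-1)
    W=(P-np.array(d['t']))@np.array(d['R'])
    W[z==0]=np.nan
    return d,W
E
python3 - <<'E'
from h import *
for c in ['scene','side']:
    d,W=cloud(c);P=W.reshape(-1,3)
    for zl,zh,n in [(.12,.137,'housing'),(.055,.069,'deck')]:
        m=(abs(P[:,0]-.6)<.25)&(abs(P[:,1])<.25)&(P[:,2]>zl)&(P[:,2]<zh)
        q=P[m]
        if len(q)>30:
            print(c,n,len(q),np.median(q[:,2]),cv2.minAreaRect((q[:,:2]*1000).astype(np.float32)))
    m=(P[:,0]>-.1)&(P[:,0]<.5)&(P[:,1]>.5)&(P[:,1]<1.3)&(P[:,2]>.02)
    q=P[m];H,_,_=np.histogram2d(q[:,0],q[:,1],bins=[np.arange(-.1,.51,.1),np.arange(.5,1.31,.1)],weights=None)
    print(H.astype(int))
    for t in ['knob','panel_edge','open_notch','cover_grip','jig','tin','swabs']:
        print(c,t,[(np.round(r['point'],4).tolist(),round(r['conf'],2)) for r in tip_of(t,c)[:1]])
E
```

```text
scene housing 3910 0.12993439810949686 ((697.4453735351562, -20.09564208984375), (103.67548370361328, 300.5967102050781), 1.7545039653778076)
scene deck 2373 0.06449715431293485 ((658.0869750976562, -22.685226440429688), (387.5316162109375, 301.88836669921875), 1.3269535303115845)
[[   0    0    0    0    0    0    0    0]
 [   0    0    0    0    0    0    0    0]
 [1204  538    0    0    0    0    0    0]
 [  58  232    0    0    0    0    0    0]
 [   0    0    0    0    0    0    0    0]
 [ 138  265  244    0    0    0    0    0]]
scene knob [([0.3414, -0.4412, -0.001], 0.26)]
scene panel_edge [([0.593, 0.0504, 0.1501], 0.78)]
scene open_notch [([0.5955, 0.0794, 0.0918], 0.77)]
scene cover_grip [([0.5394, -0.0845, 0.0936], 0.78)]
scene jig [([0.5871, -0.0166, -0.0036], 0.69)]
scene tin []
scene swabs [([0.6885, -0.0637, 0.1271], 0.62)]
side housing 1781 0.13028351516431042 ((694.4749755859375, -17.3785400390625), (101.405029296875, 305.2940979003906), 1.7758517265319824)
side deck 3712 0.0651252771865367 ((657.136474609375, 23.718551635742188), (389.5723571777344, 387.8291015625), 2.143808364868164)
[[ 176    0    0    0    0    0    0    0]
 [ 509    2    0    0    0    0    0    0]
 [1913  261    0    0    0    0    0    0]
 [   6   73    0    0    0    0    0    0]
 [   0    0    0    0    0    0    0    0]
 [  39  180  107    0    0    0    0    0]]
side knob [([0.5726, 0.0322, 0.0937], 0.43)]
side panel_edge [([0.5933, 0.0565, 0.1476], 0.74)]
side open_notch [([0.5962, 0.0797, 0.0976], 0.78)]
side cover_grip [([0.538, -0.0803, 0.0944], 0.86)]
side jig [([0.5823, -0.0227, -0.0034], 0.59)]
side tin [([0.4935, 0.0787, 0.0575], 0.5)]
side swabs [([0.6863, -0.0654, 0.1284], 0.58)]
```

servo_tool([
  [0,0,-0.04],
  [0,0,-0.08],
  [0,0,-0.12],
  [0,0,-0.14],
  [0,0,-0.14],
], spin=[0,0,0,0,0], grip=[0,0,0,0,0])

```text
time_s: 2.02
tcp_pos: [0.1613, 0.6058, 0.3688]
ee_rot: [[0.966, -0.257, 0.002], [-0.257, -0.966, 0.012], [-0.001, -0.013, -1.0]]
wrist_force: [0.2, 0.1, 0.5]
gripper_width: 0.998
gripper_force: 0.0
```

servo_tool([
  [0,-0.04,0],
  [0,-0.08,0],
  [0,-0.12,0],
  [0,-0.16,0],
  [0,-0.2,0],
], spin=[0,0,0,0,0], grip=[0,0,0,0,0])

```text
time_s: 2.43
tcp_pos: [0.2102, 0.7914, 0.3605]
ee_rot: [[0.966, -0.257, -0.001], [-0.257, -0.966, -0.002], [-0.0, 0.002, -1.0]]
wrist_force: [0.2, 1.5, 0.0]
gripper_width: 1.0
gripper_force: 0.0
```

servo_tool([
  [0,-0.04,0],
  [0,-0.08,0],
  [0,-0.12,0],
  [0,-0.16,0],
  [0,-0.2,0],
], spin=[0,0,0,0,0], grip=[0,0,0,0,0])

```text
time_s: 2.85
tcp_pos: [0.2281, 0.8595, 0.318]
ee_rot: [[0.966, -0.257, 0.009], [-0.257, -0.966, 0.024], [0.002, -0.025, -1.0]]
wrist_force: [0.3, -0.6, 0.6]
gripper_width: 1.001
gripper_force: 0.0
```

```bash
python3 - <<'E'
from h import *
s=sense();print(s['time_s'],s['joints'],s['tcp_pos'])
E
```

```text
2.85 [  85.6306   57.8211   80.4915    0.4267 -111.2802  -10.3535] [0.2281 0.8595 0.318 ]
```

servo_tool([
  [0,0,0],
  [0,0,0],
  [0,0,0],
  [0,0,0],
  [0,0,0],
], spin=[0,0,0,0,0], grip=[0,0,0,0,0])

```text
time_s: 3.27
tcp_pos: [0.2279, 0.8581, 0.3257]
ee_rot: [[0.966, -0.257, 0.01], [-0.257, -0.966, 0.032], [0.001, -0.034, -0.999]]
wrist_force: [-0.9, 0.1, 0.7]
gripper_width: 0.997
gripper_force: 0.0
```

servo_tool([
  [0,-0.04,0],
  [0,-0.08,0],
  [0,-0.12,0],
  [0,-0.16,0],
  [0,-0.2,0],
], spin=[0,0,0,0,0], grip=[0,0,0,0,0])

```text
time_s: 3.68
tcp_pos: [0.2364, 0.8898, 0.277]
ee_rot: [[0.966, -0.256, 0.019], [-0.257, -0.965, 0.057], [0.004, -0.06, -0.998]]
wrist_force: [0.4, -0.7, -0.1]
gripper_width: 0.998
gripper_force: 0.0
```

servo_tool([
  [0,0.04,0],
  [0,0.08,0],
  [0,0.08,0],
  [0,0.08,0],
  [0,0.08,0],
], spin=[0,0,0,0,0], grip=[0,0,0,0,0])

```text
time_s: 4.1
tcp_pos: [0.2152, 0.8081, 0.274]
ee_rot: [[0.966, -0.256, 0.019], [-0.257, -0.965, 0.053], [0.004, -0.056, -0.998]]
wrist_force: [0.1, 0.5, 0.4]
gripper_width: 0.999
gripper_force: 0.0
```

servo_tool([
  [0.026,0.032,-0.007],
  [0.052,0.064,-0.014],
  [0.078,0.096,-0.021],
  [0.104,0.128,-0.028],
  [0.13,0.16,-0.034],
], spin=[0,0,0,0,0], grip=[0,0,0,0,0])

```text
time_s: 4.52
tcp_pos: [0.3004, 0.6224, 0.2986]
ee_rot: [[0.966, -0.256, 0.02], [-0.257, -0.965, 0.059], [0.004, -0.062, -0.998]]
wrist_force: [1.2, 0.1, 0.8]
gripper_width: 1.002
gripper_force: 0.0
```

servo_tool([
  [0.026,0.032,-0.007],
  [0.052,0.064,-0.014],
  [0.078,0.096,-0.021],
  [0.104,0.128,-0.028],
  [0.13,0.16,-0.034],
], spin=[0,0,0,0,0], grip=[0,0,0,0,0])

```text
time_s: 4.93
tcp_pos: [0.3843, 0.4332, 0.3237]
ee_rot: [[0.966, -0.256, 0.02], [-0.257, -0.965, 0.059], [0.004, -0.062, -0.998]]
wrist_force: [0.3, 0.3, 0.0]
gripper_width: 1.005
gripper_force: 0.0
```

servo_tool([
  [0.026,0.032,-0.007],
  [0.052,0.064,-0.014],
  [0.078,0.096,-0.021],
  [0.104,0.128,-0.028],
  [0.13,0.16,-0.034],
], spin=[0,0,0,0,0], grip=[0,0,0,0,0])

```text
time_s: 5.35
tcp_pos: [0.4683, 0.2438, 0.3487]
ee_rot: [[0.967, -0.256, 0.021], [-0.257, -0.965, 0.059], [0.005, -0.062, -0.998]]
wrist_force: [1.2, 0.2, 1.0]
gripper_width: 1.002
gripper_force: 0.0
```

servo_tool([
  [0.026,0.032,-0.007],
  [0.052,0.064,-0.014],
  [0.078,0.096,-0.021],
  [0.104,0.128,-0.028],
  [0.13,0.16,-0.034],
], spin=[-4,-8,-12,-16,-16.6], grip=[0,0,0,0,0])

```text
time_s: 5.77
tcp_pos: [0.5523, 0.0541, 0.3733]
ee_rot: [[0.999, 0.033, 0.021], [0.032, -0.998, 0.058], [0.023, -0.057, -0.998]]
wrist_force: [0.8, 0.6, -0.4]
gripper_width: 0.998
gripper_force: 0.0
```

servo_tool([
  [0.04,0,0],
  [0.08,0,0],
  [0.12,0,0],
  [0.16,0,0],
  [0.2,0,0],
], spin=[0,0,0,0,0], grip=[0,0,0,0,0])

```text
time_s: 6.18
tcp_pos: [0.753, 0.0612, 0.3765]
ee_rot: [[0.999, 0.03, 0.02], [0.029, -0.998, 0.057], [0.022, -0.057, -0.998]]
wrist_force: [1.9, 0.9, 0.1]
gripper_width: 0.999
gripper_force: 0.0
```

servo_tool([
  [0.8,0,-0.5],
  [0.8,0,-0.5],
  [0.8,0,-0.5],
  [0.8,0,-0.5],
  [0.8,0,-0.5],
], spin=[0,0,0,0,0], grip=[0,0,0,0,0])

```text
time_s: 6.6
tcp_pos: [0.8309, 0.0597, 0.41]
ee_rot: [[0.999, 0.03, 0.022], [0.028, -0.998, 0.053], [0.024, -0.053, -0.998]]
wrist_force: [2.8, 1.4, -4.3]
gripper_width: 1.003
gripper_force: 0.0
```

servo_tool([
  [0.8,0,-0.5],
  [0.8,0,-0.5],
  [0.8,0,-0.5],
  [0.8,0,-0.5],
  [0.8,0,-0.5],
], spin=[0,0,0,0,0], grip=[0,0,0,0,0])

```text
time_s: 7.02
tcp_pos: [0.8371, 0.0514, 0.4295]
ee_rot: [[0.996, 0.031, 0.08], [0.026, -0.998, 0.059], [0.082, -0.057, -0.995]]
wrist_force: [1.2, -1.0, -0.5]
gripper_width: 0.998
gripper_force: 0.0
```

```bash
python3 - <<'E'
from h import *
s=sense();print(s['time_s'],s['joints'],s['tcp_pos'],s['ee_rot'][:,2])
E
```

```text
7.0167 [  13.6657   49.836    80.6554   -2.4407 -115.5352   76.8103] [0.8371 0.0514 0.4295] [ 0.08   0.059 -0.995]
```

servo_tool([
  [0.8,0,-0.8],
  [0.8,0,-0.8],
  [0.8,0,-0.8],
  [0.8,0,-0.8],
  [0.8,0,-0.8],
], spin=[0,0,0,0,0], grip=[0,0,0,0,0])

```text
time_s: 7.43
tcp_pos: [0.8191, 0.0422, 0.4662]
ee_rot: [[0.994, 0.03, 0.107], [0.024, -0.998, 0.058], [0.108, -0.055, -0.993]]
wrist_force: [0.2, -0.4, 1.2]
gripper_width: 1.001
gripper_force: 0.0
```

servo_tool([
  [0.8,0,0],
  [0.8,0,0],
  [0.8,0,0],
  [0.8,0,0],
  [0.8,0,0],
], spin=[0,0,0,0,0], grip=[0,0,0,0,0])

```text
time_s: 7.85
tcp_pos: [0.8809, 0.0437, 0.3899]
ee_rot: [[0.991, 0.03, 0.131], [0.023, -0.998, 0.058], [0.132, -0.054, -0.99]]
wrist_force: [0.5, -0.3, 0.0]
gripper_width: 1.0
gripper_force: 0.0
```

servo_tool([
  [0.8,0,-0.4],
  [0.8,0,-0.4],
  [0.8,0,-0.4],
  [0.8,0,-0.4],
  [0.8,0,-0.4],
], spin=[0,0,0,0,0], grip=[0,0,0,0,0])

```text
time_s: 8.27
tcp_pos: [0.8848, 0.0385, 0.4029]
ee_rot: [[0.986, 0.03, 0.166], [0.021, -0.998, 0.058], [0.168, -0.053, -0.984]]
wrist_force: [0.2, -0.0, 0.2]
gripper_width: 1.002
gripper_force: 0.0
```

servo_tool([
  [0.8,0,-0.22],
  [0.8,0,-0.22],
  [0.8,0,-0.22],
  [0.8,0,-0.22],
  [0.8,0,-0.22],
], spin=[0,0,0,0,0], grip=[0,0,0,0,0])

```text
time_s: 8.68
tcp_pos: [0.9069, 0.0367, 0.3839]
ee_rot: [[0.98, 0.03, 0.195], [0.019, -0.998, 0.057], [0.197, -0.052, -0.979]]
wrist_force: [0.6, 0.3, -0.3]
gripper_width: 0.998
gripper_force: 0.0
```

servo_tool([
  [0.8,0,-0.18],
  [0.8,0,-0.18],
  [0.8,0,-0.18],
  [0.8,0,-0.18],
  [0.8,0,-0.18],
], spin=[0,0,0,0,0], grip=[0,0,0,0,0])

```text
time_s: 9.1
tcp_pos: [0.9275, 0.0352, 0.368]
ee_rot: [[0.974, 0.03, 0.227], [0.017, -0.998, 0.056], [0.228, -0.051, -0.972]]
wrist_force: [1.0, -0.2, -0.2]
gripper_width: 0.999
gripper_force: 0.0
```

servo_tool([
  [0.8,0,-0.14],
  [0.8,0,-0.14],
  [0.8,0,-0.14],
  [0.8,0,-0.14],
  [0.8,0,-0.14],
], spin=[0,0,0,0,0], grip=[0,0,0,0,0])

```text
time_s: 9.52
tcp_pos: [0.9474, 0.0342, 0.3527]
ee_rot: [[0.966, 0.029, 0.258], [0.015, -0.998, 0.055], [0.259, -0.05, -0.965]]
wrist_force: [-0.6, 0.6, 1.0]
gripper_width: 1.001
gripper_force: 0.0
```

servo_tool([
  [0.8,0,-0.1],
  [0.8,0,-0.1],
  [0.8,0,-0.1],
  [0.8,0,-0.1],
  [0.8,0,-0.1],
], spin=[0,0,0,0,0], grip=[0,0,0,0,0])

```text
time_s: 9.93
tcp_pos: [0.9668, 0.0335, 0.3383]
ee_rot: [[0.957, 0.029, 0.29], [0.014, -0.998, 0.054], [0.291, -0.048, -0.956]]
wrist_force: [0.7, 0.8, 0.5]
gripper_width: 1.0
gripper_force: 0.0
```

servo_tool([
  [0.8,0,-0.08],
  [0.8,0,-0.08],
  [0.8,0,-0.08],
  [0.8,0,-0.08],
  [0.8,0,-0.08],
], spin=[0,0,0,0,0], grip=[0,0,0,0,0])

```text
time_s: 10.35
tcp_pos: [0.9838, 0.0329, 0.3282]
ee_rot: [[0.946, 0.028, 0.322], [0.012, -0.999, 0.053], [0.323, -0.047, -0.945]]
wrist_force: [-0.1, -0.5, 0.1]
gripper_width: 0.997
gripper_force: 0.0
```

servo_tool([
  [0.8,0,-0.25],
  [0.8,0,-0.25],
  [0.8,0,-0.25],
  [0.8,0,-0.25],
  [0.8,0,-0.25],
], spin=[0,0,0,0,0], grip=[0,0,0,0,0])

```text
time_s: 10.77
tcp_pos: [0.9805, 0.0301, 0.3581]
ee_rot: [[0.934, 0.028, 0.356], [0.01, -0.999, 0.052], [0.357, -0.046, -0.933]]
wrist_force: [-0.8, -0.2, 0.2]
gripper_width: 0.999
gripper_force: 0.0
```

servo_tool([
  [0.8,0,-0.25],
  [0.8,0,-0.25],
  [0.8,0,-0.25],
  [0.8,0,-0.25],
  [0.8,0,-0.25],
], spin=[0,0,0,0,0], grip=[0,0,0,0,0])

```text
time_s: 11.18
tcp_pos: [0.9764, 0.0279, 0.3851]
ee_rot: [[0.922, 0.027, 0.386], [0.008, -0.999, 0.051], [0.387, -0.044, -0.921]]
wrist_force: [-0.0, 0.6, 0.3]
gripper_width: 0.997
gripper_force: 0.0
```

servo_tool([
  [0.8,0,-0.2],
  [0.8,0,-0.2],
  [0.8,0,-0.2],
  [0.8,0,-0.2],
  [0.8,0,-0.2],
], spin=[0,0,0,0,0], grip=[0,0,0,0,0])

```text
time_s: 11.6
tcp_pos: [0.9763, 0.0261, 0.4051]
ee_rot: [[0.909, 0.027, 0.416], [0.007, -0.999, 0.05], [0.417, -0.042, -0.908]]
wrist_force: [-0.6, 0.8, 0.3]
gripper_width: 1.002
gripper_force: 0.0
```

servo_tool([
  [0.8,0,-0.2],
  [0.8,0,-0.2],
  [0.8,0,-0.2],
  [0.8,0,-0.2],
  [0.8,0,-0.2],
], spin=[0,0,0,0,0], grip=[0,0,0,0,0])

```text
time_s: 12.02
tcp_pos: [0.9742, 0.0245, 0.4283]
ee_rot: [[0.894, 0.026, 0.448], [0.005, -0.999, 0.048], [0.448, -0.041, -0.893]]
wrist_force: [-1.0, 1.1, 0.0]
gripper_width: 0.997
gripper_force: 0.0
```

servo_tool([
  [0.8,0,-0.2],
  [0.8,0,-0.2],
  [0.8,0,-0.2],
  [0.8,0,-0.2],
  [0.8,0,-0.2],
], spin=[0,0,0,0,0], grip=[0,0,0,0,0])

```text
time_s: 12.43
tcp_pos: [0.9705, 0.0229, 0.4528]
ee_rot: [[0.878, 0.025, 0.478], [0.003, -0.999, 0.047], [0.478, -0.04, -0.877]]
wrist_force: [-0.3, 0.2, -0.5]
gripper_width: 1.001
gripper_force: 0.0
```

servo_tool([
  [0.8,0,0.0],
  [0.8,0,0.0],
  [0.8,0,0.0],
  [0.8,0,0.0],
  [0.8,0,0.0],
], spin=[0,0,0,0,0], grip=[0,0,0,0,0])

```text
time_s: 12.85
tcp_pos: [0.9891, 0.0235, 0.4426]
ee_rot: [[0.863, 0.025, 0.505], [0.002, -0.999, 0.045], [0.506, -0.038, -0.862]]
wrist_force: [-0.2, 1.2, 0.1]
gripper_width: 0.998
gripper_force: 0.0
```

servo_tool([
  [0.8,0,0.0],
  [0.8,0,0.0],
  [0.8,0,0.0],
  [0.8,0,0.0],
  [0.8,0,0.0],
], spin=[0,0,0,0,0], grip=[0,0,0,0,0])

```text
time_s: 13.27
tcp_pos: [1.0023, 0.0234, 0.4424]
ee_rot: [[0.844, 0.024, 0.535], [0.0, -0.999, 0.044], [0.536, -0.037, -0.843]]
wrist_force: [0.4, 0.8, -0.0]
gripper_width: 0.999
gripper_force: 0.0
```

servo_tool([
  [0.8,0,0.0],
  [0.8,0,0.0],
  [0.8,0,0.0],
  [0.8,0,0.0],
  [0.8,0,0.0],
], spin=[0,0,0,0,0], grip=[0,0,0,0,0])

```text
time_s: 13.68
tcp_pos: [1.0116, 0.0233, 0.4477]
ee_rot: [[0.825, 0.023, 0.564], [-0.001, -0.999, 0.042], [0.565, -0.035, -0.825]]
wrist_force: [-0.2, 0.7, 0.2]
gripper_width: 1.0
gripper_force: 0.0
```

servo_tool([
  [0.8,0,0.0],
  [0.8,0,0.0],
  [0.8,0,0.0],
  [0.8,0,0.0],
  [0.8,0,0.0],
], spin=[0,0,0,0,0], grip=[0,0,0,0,0])

```text
time_s: 14.1
tcp_pos: [1.0177, 0.0228, 0.4577]
ee_rot: [[0.806, 0.022, 0.592], [-0.003, -0.999, 0.04], [0.592, -0.034, -0.805]]
wrist_force: [1.0, -0.2, -0.2]
gripper_width: 0.995
gripper_force: 0.0
```

servo_tool([
  [0.8,0,0.0],
  [0.8,0,0.0],
  [0.8,0,0.0],
  [0.8,0,0.0],
  [0.8,0,0.0],
], spin=[0,0,0,0,0], grip=[0,0,0,0,0])

```text
time_s: 14.52
tcp_pos: [1.0209, 0.0222, 0.4721]
ee_rot: [[0.785, 0.021, 0.619], [-0.004, -0.999, 0.038], [0.62, -0.033, -0.784]]
wrist_force: [0.1, -0.2, -0.5]
gripper_width: 1.002
gripper_force: 0.0
```

servo_tool([
  [-0.03,-0.001,-0.018],
  [-0.06,-0.002,-0.036],
  [-0.09,-0.003,-0.053],
  [-0.12,-0.004,-0.071],
  [-0.151,-0.006,-0.089],
], spin=[0,0,0,0,0], grip=[0,0,0,0,0])

```text
time_s: 14.93
tcp_pos: [0.8854, 0.0244, 0.4532]
ee_rot: [[0.785, 0.02, 0.619], [-0.004, -0.999, 0.038], [0.619, -0.032, -0.784]]
wrist_force: [1.0, 0.8, 1.3]
gripper_width: 1.003
gripper_force: 0.0
```

servo_tool([
  [-0.03,-0.001,-0.018],
  [-0.06,-0.002,-0.036],
  [-0.09,-0.003,-0.053],
  [-0.12,-0.004,-0.071],
  [-0.151,-0.006,-0.089],
], spin=[0,0,0,0,0], grip=[0,0,0,0,0])

```text
time_s: 15.35
tcp_pos: [0.7109, 0.0276, 0.4312]
ee_rot: [[0.784, 0.02, 0.62], [-0.004, -0.999, 0.038], [0.62, -0.033, -0.784]]
wrist_force: [0.8, 1.0, 0.1]
gripper_width: 0.999
gripper_force: 0.0
```

servo_tool([
  [-0.03,-0.001,-0.018],
  [-0.06,-0.002,-0.036],
  [-0.09,-0.003,-0.053],
  [-0.12,-0.004,-0.071],
  [-0.151,-0.006,-0.089],
], spin=[0,0,0,0,0], grip=[0.45,0.45,0.45,0.45,0.45])

```text
time_s: 15.77
tcp_pos: [0.5375, 0.0305, 0.4074]
ee_rot: [[0.784, 0.02, 0.62], [-0.005, -0.999, 0.038], [0.62, -0.033, -0.784]]
wrist_force: [0.4, -0.1, 0.6]
gripper_width: 0.704
gripper_force: 0.0
```

servo_tool([
  [-0.026,0.001,0.027],
  [-0.052,0.002,0.055],
  [-0.078,0.003,0.082],
  [-0.104,0.005,0.11],
  [-0.13,0.006,0.137],
], spin=[0,0,0,0,0], grip=[0.45,0.45,0.45,0.45,0.45])

```text
time_s: 16.18
tcp_pos: [0.5214, 0.0302, 0.2498]
ee_rot: [[0.798, 0.02, 0.602], [-0.001, -0.999, 0.035], [0.602, -0.028, -0.798]]
wrist_force: [5.1, 20.8, 2.5]
gripper_width: 0.553
gripper_force: 0.0
```

servo_tool([
  [-0.019,0.001,0.02],
  [-0.038,0.002,0.039],
  [-0.038,0.002,0.039],
  [-0.038,0.002,0.039],
  [-0.038,0.002,0.039],
], spin=[0,0,0,0,0], grip=[0.45,0.45,0.45,0.45,0.45])

```text
time_s: 16.6
tcp_pos: [0.5143, 0.032, 0.2297]
ee_rot: [[0.82, 0.018, 0.572], [-0.002, -0.999, 0.034], [0.572, -0.029, -0.82]]
wrist_force: [0.1, 0.7, 0.6]
gripper_width: 0.552
gripper_force: 0.0
```

```bash
python3 - <<'E'
from h import *
s=sense();print(s['time_s'],s['tcp_pos'],s['ee_rot'],s['joints'])
d=capture('wrist');cv2.imwrite('pics/w1.png',d['pixels'])
print([(r['point'],r['conf']) for r in tip_of('knob','wrist')[:2]],[(r['point'],r['conf']) for r in tip_of('open_notch','wrist')[:1]])
d=capture('side');cv2.imwrite('pics/s1.png',cv2.resize(d['pixels'][130:280,200:370],None,fx=4,fy=4)[:600])
print([(r['point'],r['conf']) for r in tip_of('knob','side')[:2]])
E
```

```text
16.6 [0.5143 0.032  0.2297] [[ 0.8204  0.0179  0.5716]
 [-0.0016 -0.9994  0.0337]
 [ 0.5719 -0.0285 -0.8199]] [ 17.3179  -4.2789 -55.5167  59.8954  -9.1791  16.0607]
[([0.5703, 0.034, 0.093], 0.8)] [([0.5983, 0.0826, 0.0916], 0.72)]
[([0.3377, -0.4366, 0.004], 0.62), ([0.5737, 0.0311, 0.0941], 0.52)]
```

View pics/w1.png

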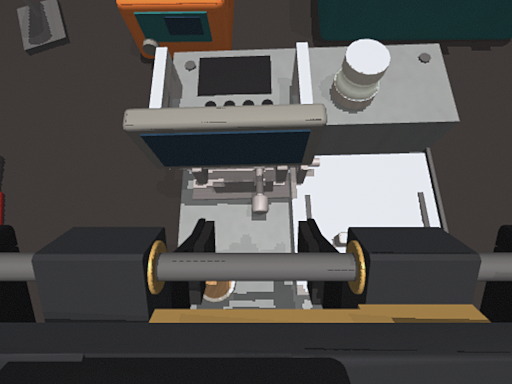

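View pics/s1.png

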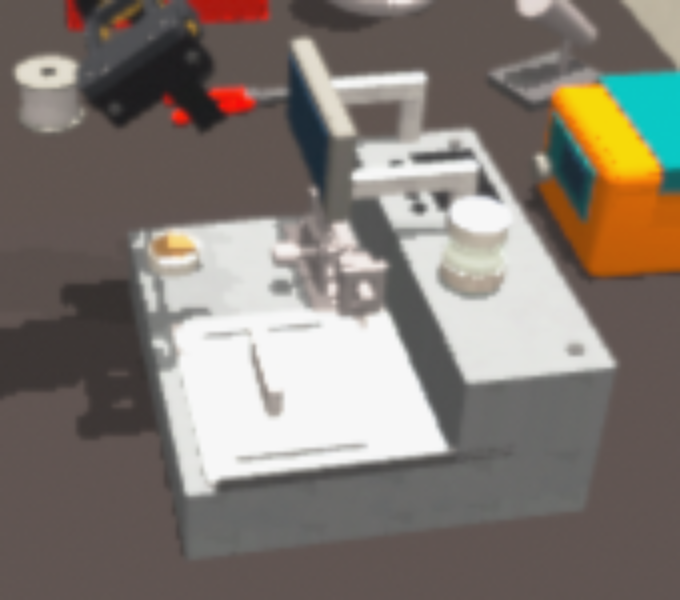

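```bash
cat > kin.py <<'E'
import numpy as np
from scipy.spatial.transform import Rotation as R
from scipy.optimize import least_squares
S=[([89.931,22.042,.453,0,-68.411,-14.817],[.1604,.6034,.2207]),
([85.6306,57.8211,80.4915,.4267,-111.2802,-10.3535],[.2281,.8595,.318]),
([13.6657,49.836,80.6554,-2.4407,-115.5352,76.8103],[.8371,.0514,.4295]),
([17.3179,-4.2789,-55.5167,59.8954,-9.1791,16.0607],[.5143,.032,.2297])]
E=lambda a,q:R.from_euler(a,q,degrees=True)
def fk(q,p,s4=1):
    r0,h,a,b,e,d,L=p
    A=E('z',q[0]);B=A*E('y',q[1]);C=B*E('y',-q[2]);F=C*E('x',s4*q[3]);W=F*E('y',-q[4])
    el=A.apply([r0,0,h])+B.apply([0,0,a])
    return el+C.apply([b,d,e])+W.apply([L,0,0]), W.apply([1,0,0])
def fit(s4):
    f=lambda p:np.concatenate([fk(q,p,s4)[0]-x for q,x in S])
    return least_squares(f,[0,.4,.4,.4,0,-.16,.2])
lo=[-179.83,-69.29,-61.27,-181.25,-171.15];hi=[179.83,118.12,80.66,117.63,-9.14]
E
python3 - <<'E'
from kin import *
np.set_printoptions(precision=4,suppress=True)
for s4 in(1,-1):
    o=fit(s4);print(s4,o.x,np.abs(o.fun).max())
    for q,x in S:print(fk(q,o.x,s4)[1])
E
```

```text
1 [ 0.1947  0.4301  0.3849  0.3217 -0.0859 -0.1574  0.3536] 0.021003806229102806
[ 0. -0. -1.]
[-0.0051  0.0247 -0.9997]
[ 0.0982 -0.0157 -0.995 ]
[ 0.4894  0.2972 -0.8199]
-1 [ 0.3373  0.4498  0.2439  0.2648 -0.1461 -0.1424  0.2108] 0.05041588119862103
[ 0. -0. -1.]
[ 0.0088  0.0237 -0.9997]
[ 0.08   0.059 -0.995]
[ 0.5716  0.0337 -0.8199]
```

```bash
python3 - <<'E'
from kin import *
np.set_printoptions(precision=4,suppress=True)
def mk(mode):
  def fk2(q,p):
    r0,h,a,b,e,d,L=p
    A=E('z',q[0]);B=A*E('y',q[1]);C=B*E('y',-q[2]);F=C*E('x',-q[3]);W=F*E('y',-q[4])
    T=W*E('x',-q[5] if 's' in mode else q[5])
    x=A.apply([r0,0,h])+B.apply([0,0,a])+C.apply([b,0,e])+W.apply([L,0,0])
    if mode[0]=='C':x=x+C.apply([0,d,0])
    if mode[0]=='F':x=x+F.apply([0,d,0])
    if mode[0]=='W':x=x+W.apply([0,d,0])
    if mode[0]=='Z':x=x+W.apply([0,0,d])
    return x
  return fk2
for m in ['C','F','W']:
    f=mk(m)
    for x0 in ([0,.4,.4,.4,0,-.16,.2],[.1,.3,.3,.3,.05,-.16,.3]):
        o=least_squares(lambda p:np.concatenate([f(q,p)-x for q,x in S]),x0)
        print(m,o.x,np.abs(o.fun).max())
E
```

```text
C [ 0.3373  0.4498  0.2439  0.2648 -0.1461 -0.1424  0.2108] 0.05041587905836763
C [ 0.3373  0.4498  0.2439  0.2648 -0.1461 -0.1424  0.2108] 0.05041587793709587
F [ 0.0009  0.1644  0.5628  0.4218 -0.0019 -0.1598  0.3082] 0.00028838890010007834
F [ 0.0009  0.1644  0.5628  0.4218 -0.0019 -0.1598  0.3082] 0.00028838891998494987
W [ 0.0009  0.1644  0.5628  0.4218 -0.0019 -0.1598  0.3082] 0.0002883889001661366
W [ 0.0009  0.1644  0.5628  0.4218 -0.0019 -0.1598  0.3082] 0.00028838889207694063
```

```bash
cat >> kin.py <<'E'
P=[ 0.0009,0.1644,0.5628,0.4218,-0.0019,-0.1598,0.3082]
def FK(q):
    r0,h,a,b,e,d,L=P
    A=E('z',q[0]);B=A*E('y',q[1]);C=B*E('y',-q[2]);F=C*E('x',-q[3]);W=F*E('y',-q[4])
    return A.apply([r0,0,h])+B.apply([0,0,a])+C.apply([b,0,e])+W.apply([L,d,0]),W.apply([1,0,0])
def IK(x,z,q0):
    def f(q):
        p,w=FK(q);return np.concatenate([(p-x)*5,w-z])
    return least_squares(f,np.clip(q0,np.array(lo)+.01,np.array(hi)-.01),bounds=(lo,hi),x_scale=30,max_nfev=60)
O=np.array([.586,-.0213]);YW=1.8
def jw(x,y,z):
    c,s=np.cos(np.radians(YW)),np.sin(np.radians(YW));x/=1000;y/=1000
    return np.array([O[0]+c*x-s*y,O[1]+s*x+c*y,z/1000])
def dirz(lean,lat):
    t,l=np.radians([lean,lat+YW]);return np.array([np.sin(t)*np.cos(l),np.sin(t)*np.sin(l),-np.cos(t)])
def knob(th,sl): return jw(35-48*np.cos(th),55+sl,92+48*np.sin(th))
E
python3 - <<'E'
from kin import *
np.set_printoptions(precision=1,suppress=True,linewidth=150)
rng=np.random.default_rng(0)
for lean in (30,35,40,45):
  for lat in(-20,0,20):
    z=dirz(lean,lat);sols=[]
    x=knob(0,0)-.014*z
    for i in range(14):
        q0=[rng.uniform(-40,40),rng.uniform(-40,60),rng.uniform(-60,60),rng.uniform(-180,117),rng.uniform(-120,-10)]
        o=IK(x,z,q0)
        if o.cost<1e-8 and not any(np.abs(o.x-s).max()<1 for s in sols):sols.append(o.x)
    print(lean,lat,*sols)
E
```

```text
30 -20
30 0
30 20 [ 18.3  14.2 -35.2  -9.4 -10.7]
35 -20
35 0
35 20
40 -20
40 0
40 20 [ 10.8  13.8 -29.5 -44.5 -10.1]
45 -20
45 0
45 20 [  1.3  14.2 -26.8 -68.2 -15.5]
```

```bash
python3 - <<'E'
from kin import *
np.set_printoptions(precision=1,suppress=True,linewidth=150)
seeds=[[17,-4,-55,60,-12],[18,14,-35,-9,-11],[11,14,-29,-44,-11],[1,14,-27,-68,-15],[10,20,-30,-170,-20],[-10,15,-25,-110,-25],[20,15,-25,90,-25],[-10,15,-25,-150,-20]]
for name,k in (('grasp',knob(0,0)),('lift',knob(.75,0)),('drawn',knob(.75,46)),('down',knob(0,46))):
  for lean in (28,32,36,40,45):
    r=[]
    for lat in range(-60,61,10):
        z=dirz(lean,lat);x=k-.014*z
        best=None
        for s in seeds:
            o=IK(x,z,s)
            if o.cost<1e-8:best=o.x;break
        r.append('%d:%s'%(lat,np.round(best[3:5]).astype(int)) if best is not None else '-')
    print(name,lean,*r)
E
```

```text
grasp 28 -60:[ 49 -38] -50:[ 59 -32] -40:[ 71 -25] -30:[ 88 -18] -20:[113 -10] - - - 20:[ -7 -13] 30:[-23 -23] 40:[-30 -31] 50:[-33 -38] 60:[-34 -45]
grasp 32 -60:[ 56 -40] -50:[ 69 -33] -40:[ 86 -27] -30:[108 -20] - - - - - 30:[-31 -21] 40:[-38 -31] 50:[-40 -39] 60:[-40 -46]
grasp 36 -60:[ 63 -41] -50:[ 78 -35] -40:[ 97 -29] - - - - - - 30:[-42 -21] 40:[-46 -31] 50:[-46 -40] 60:[-46 -48]
grasp 40 -60:[ 68 -44] -50:[ 85 -38] -40:[106 -33] - - - - - 20:[-44 -10] 30:[-53 -23] 40:[-54 -33] 50:[-53 -42] 60:[-51 -50]
grasp 45 -60:[ 73 -48] -50:[ 91 -43] -40:[113 -38] - - -10:[-161  -14] - - 20:[-68 -15] 30:[-67 -26] 40:[-64 -36] 50:[-61 -45] 60:[-57 -53]
lift 28 -60:[ 44 -43] -50:[ 50 -36] -40:[ 58 -30] -30:[ 68 -22] -20:[ 80 -15] - - - 20:[ -6 -18] 30:[-19 -27] 40:[-27 -34] 50:[-30 -42] 60:[-32 -49]
lift 32 -60:[ 50 -43] -50:[ 60 -37] -40:[ 72 -29] -30:[ 88 -21] -20:[112 -12] - - - 20:[ -9 -13] 30:[-26 -24] 40:[-33 -33] 50:[-37 -42] 60:[-37 -49]
lift 36 -60:[ 57 -45] -50:[ 69 -38] -40:[ 84 -31] -30:[105 -23] - - - - 20:[-17 -10] 30:[-35 -23] 40:[-41 -34] 50:[-43 -43] 60:[-43 -51]
lift 40
[... 895 characters left out ...]
-21] 40:[-59 -32] 50:[-58 -42] 60:[-56 -51]
down 28 -60:[ 45 -41] -50:[ 54 -35] -40:[ 65 -29] -30:[ 80 -22] -20:[100 -14] - - - - 30:[-17 -19] 40:[-27 -27] 50:[-32 -35] 60:[-34 -42]
down 32 -60:[ 51 -43] -50:[ 63 -36] -40:[ 77 -30] -30:[ 97 -23] - - - - - 30:[-26 -16] 40:[-35 -27] 50:[-39 -35] 60:[-40 -43]
down 36 -60:[ 57 -44] -50:[ 70 -38] -40:[ 87 -32] -30:[109 -26] - - - - - 30:[-37 -16] 40:[-45 -27] 50:[-46 -36] 60:[-46 -44]
down 40 -60:[ 62 -47] -50:[ 76 -41] -40:[ 95 -35] - - -10:[-180  -11] - - - 30:[-51 -18] 40:[-54 -28] 50:[-54 -38] 60:[-52 -46]
down 45 -60:[ 66 -50] -50:[ 82 -45] -40:[102 -40] - - -10:[-180  -21] - - 20:[-66  -9] 30:[-68 -22] 40:[-66 -32] 50:[-62 -41] 60:[-59 -49]
```

```bash
python3 - <<'E'
from kin import *
np.set_printoptions(precision=0,suppress=True,linewidth=170)
seeds=[[5,14,-27,-100,-15],[0,16,-20,-140,-20],[-12,17,-20,-178,-25],[-15,20,-15,-160,-40]]
K=[knob(0,0),knob(.75,0),knob(.75,46),knob(0,46)]
for lean in (40,44,48,52,56):
  for lat in range(-15,26,5):
    z=dirz(lean,lat);r=[]
    for k in K:
        b='-'
        for s in seeds:
            o=IK(k-.014*z,z,s)
            if o.cost<1e-8:b=str(np.round(o.x).astype(int));break
        r.append(b)
    if r.count('-')<3:print(lean,lat,*r)
E
```

```text
40 20 [ 11  14 -30 -44 -10] [ 14  11 -31 -31 -10] - -
40 25 [  6  14 -26 -51 -17] [  9  12 -26 -41 -18] [ 18  12 -30 -32 -11] [ 15  14 -29 -45 -11]
44 -10 [ -14   14  -42 -158  -11] - [  -8   12  -46 -181  -12] [  -8   16  -49 -180  -19]
44 20 [  3  14 -27 -64 -14] [  9  11 -27 -49 -12] - -
44 25 [  0  15 -26 -65 -20] [  4  12 -25 -54 -19] [ 12  12 -27 -50 -13] [  8  14 -27 -64 -15]
48 -10 [ -16   16  -48 -166  -22] [ -14   12  -42 -160  -12] [  -8   13  -49 -181  -20] [  -8   17  -52 -180  -27]
48 -5 [ -15   15  -41 -145  -16] - [  -9   12  -40 -157  -11] [ -11   16  -47 -164  -22]
48 15 [ -3  14 -28 -84 -15] [  6  11 -27 -64  -9] - [  3  14 -28 -87 -10]
48 20 [ -5  15 -27 -81 -20] [  1  12 -26 -67 -17] [ 10  11 -27 -64 -10] [  1  14 -28 -83 -15]
48 25 [ -7  16 -26 -78 -25] [ -2  13 -24 -68 -23] [  5  12 -25 -67 -17] [  0  15 -27 -80 -20]
52 -10 [ -16   18  -52 -168  -32] [ -15   14  -47 -166  -23] [  -8   15  -52 -181  -28] [  -8   19  -55 -180  -36]
52 -5 [ -18   17  -47 -154  -28] [ -15   13  -40 -146  -17] [ -11   14  -46 -164  -23] [ -12   18  -51 -167  -32]
52 0 [ -18   16  -4
[... 753 characters left out ...]
 -167  -33] [ -12   21  -55 -169  -42]
56 0 [ -21   19  -47 -146  -35] [ -18   14  -40 -138  -24] [ -13   15  -45 -153  -28] [ -15   20  -51 -157  -38]
56 5 [ -21   19  -42 -134  -32] [ -16   13  -36 -124  -22] [ -13   14  -39 -137  -24] [ -16   20  -46 -145  -34]
56 10 [ -20   18  -38 -122  -31] [ -14   13  -32 -111  -23] [ -11   14  -35 -122  -22] [ -16   19  -41 -133  -32]
56 15 [ -19   18  -35 -112  -32] [ -14   14  -30 -102  -25] [  -9   14  -32 -110  -23] [ -15   18  -37 -121  -31]
56 20 [ -18   19  -32 -104  -33] [-14  14 -28 -96 -29] [  -9   14  -30 -102  -26] [ -14   18  -34 -112  -31]
56 25 [-18  19 -30 -97 -36] [-14  15 -26 -90 -33] [ -9  15 -28 -95 -29] [ -13   19  -31 -103  -33]
```

```bash
cat >> kin.py <<'E'
def track(q,pts,z,n=25,verbose=True):
    for a,b in zip(pts[:-1],pts[1:]):
        w=0;m=-99
        for t in np.linspace(0,1,n):
            o=IK(a+(b-a)*t,z,q);q=o.x;w=max(w,o.cost);m=max(m,q[4])
        if verbose:print(np.round(b,3),np.round(q).astype(int),'err %.1e maxj5 %.1f'%(w,m))
    return q
E
python3 - <<'E'
from h import *
from kin import *
M=np.full((6,8),0.)
for c in('scene','side'):
    d,W=cloud(c);p=W.reshape(-1,3);p=p[np.isfinite(p[:,0])]
    for i in range(6):
        for j in range(8):
            m=(p[:,0]>.5+.1*i)&(p[:,0]<.6+.1*i)&(p[:,1]>.1*j)&(p[:,1]<.1*j+.1)&(p[:,2]>.02)
            if m.sum()>3:M[i,j]=max(M[i,j],np.percentile(p[m,2],99))
print(M.round(2))
for lean,lat in((52,12),(54,10),(54,15),(56,10)):
    z=dirz(lean,lat);k=[knob(t,s)-.017*z for t,s in((0,0),(.4,0),(.75,0),(.75,46),(0,46))]
    pre=k[0]-.08*z;up=pre+[0,0,.15]
    print(lean,lat)
    far=np.array([.8,.35,.45])
    o=IK(far,z,[30,30,40,-5,-80]);print(o.cost,o.x.round())
    track(o.x,[far,up+[0,.05,0.05],pre]+k,z)
E
```

```text
[[0.31 0.31 0.   0.   0.   0.06 0.06 0.06]
 [0.23 0.22 0.   0.   0.   0.24 0.06 0.06]
 [0.13 0.13 0.   0.   0.   0.41 0.41 0.02]
 [0.11 0.11 0.11 0.11 0.12 0.02 0.3  0.27]
 [0.11 0.12 0.11 0.12 0.12 0.   0.   0.  ]
 [0.11 0.11 0.11 0.   0.   0.   0.   0.  ]]
52 12
4.7286972738550924e-29 [ 37.  20.  -2.  47. -26.]
[0.497 0.065 0.352] [ 24 -17 -52  50  -9] err 1.6e-03 maxj5 -9.1
[0.497 0.015 0.152] [ -5   3 -35 -83 -15] err 1.0e-02 maxj5 -9.1
[0.558 0.03  0.102] [ -13   15  -32 -106  -21] err 1.5e-21 maxj5 -14.9
[0.562 0.03  0.121] [ -8  13 -30 -97 -17] err 2.8e-22 maxj5 -17.4
[0.571 0.03  0.135] [ -4  11 -28 -89 -14] err 1.8e-26 maxj5 -14.0
[0.57  0.076 0.135] [  2  11 -28 -93 -10] err 1.2e-19 maxj5 -9.6
[0.557 0.076 0.102] [  -9   15  -34 -116  -20] err 4.3e-17 maxj5 -9.6
54 10
9.994445761069907e-24 [ 36.  19.  -7.  58. -23.]
[0.494 0.067 0.349] [ 22 -17 -54  58  -9] err 4.4e-03 maxj5 -9.1
[0.494 0.017 0.149] [-12   4 -37 -96 -19] err 1.7e-02 maxj5 -9.1
[0.558 0.03  0.102] [ -17   16  -36 -117  -26] err 5.7e-21 maxj5 -18.8
[0.562 0.031 0.121] [ -13   13  -33 -109  -21] err 2.1e-22 ma
[... 604 characters left out ...]
 maxj5 -21.2
[0.57  0.076 0.135] [  -5   12  -29 -101  -18] err 1.9e-26 maxj5 -17.7
[0.557 0.075 0.102] [ -12   17  -35 -116  -26] err 2.8e-20 maxj5 -17.7
56 10
2.3041090149410134e-27 [ 34.  19. -10.  69. -19.]
[0.493 0.067 0.346] [ 23 -18 -54  57  -9] err 8.5e-03 maxj5 -9.1
[0.493 0.017 0.146] [ -18    5  -39 -104  -25] err 1.9e-02 maxj5 -9.1
[0.557 0.03  0.102] [ -20   18  -38 -122  -31] err 6.6e-19 maxj5 -24.8
[0.561 0.031 0.12 ] [ -17   15  -35 -116  -26] err 2.2e-23 maxj5 -26.4
[0.57  0.031 0.134] [ -14   13  -32 -111  -23] err 1.9e-26 maxj5 -22.8
[0.569 0.077 0.134] [ -11   13  -35 -121  -22] err 5.7e-25 maxj5 -21.9
[0.556 0.076 0.102] [ -16   18  -41 -132  -31] err 1.0e-18 maxj5 -21.9
```

```bash
python3 - <<'E'
from kin import *
import itertools
for lean,lat in((54,7),(57,7)):
    z=dirz(lean,lat);k=[knob(t,s)-.017*z for t,s in((0,0),(.75,0),(.75,46),(0,46))]
    pre=k[0]-.08*z
    q=IK(k[0],z,[-17,16,-36,-117,-26]).x
    print(lean,lat);qp=track(q,[k[0]]+k[1:],z);qp=track(q,[k[0],pre],z)
    for v in itertools.product((.5,.6,.7),(-.35,-.25,-.15),(.25,.4)):
      for far in ((.93,.2,.45),(.93,-.1,.45)):
        pts=[pre,np.array(v),np.array(far)];q=qp;w=0
        for a,b in zip(pts[:-1],pts[1:]):
            for t in np.linspace(0,1,10):
                o=IK(a+(b-a)*t,z,q);q=o.x;w=max(w,o.cost)
                if w>1e-5:break
            if w>1e-5:break
        if w<1e-5:print(v,far,q.round())
E
```

```text
54 7
[0.571 0.032 0.135] [ -10   12  -31 -109  -16] err 3.5e-19 maxj5 -16.3
[0.569 0.078 0.135] [  -8   12  -34 -122  -16] err 3.5e-19 maxj5 -15.9
[0.556 0.077 0.102] [ -14   17  -41 -136  -27] err 4.0e-17 maxj5 -16.2
[0.494 0.021 0.149] [ -11    3  -38 -101  -16] err 3.9e-19 maxj5 -16.3
(0.5, -0.35, 0.25) (0.93, -0.1, 0.45) [  2.  27.  27. -10. -36.]
(0.5, -0.35, 0.4) (0.93, 0.2, 0.45) [ 25.  28.  12.  31. -25.]
(0.5, -0.35, 0.4) (0.93, -0.1, 0.45) [  2.  27.  27. -10. -36.]
(0.5, -0.25, 0.25) (0.93, -0.1, 0.45) [  2.  27.  27. -10. -36.]
(0.5, -0.15, 0.25) (0.93, -0.1, 0.45) [  2.  27.  27. -10. -36.]
(0.6, -0.35, 0.25) (0.93, 0.2, 0.45) [ 25.  28.  12.  31. -25.]
(0.6, -0.35, 0.25) (0.93, -0.1, 0.45) [  2.  27.  27. -10. -36.]
(0.6, -0.35, 0.4) (0.93, 0.2, 0.45) [ 25.  28.  12.  31. -25.]
(0.6, -0.35, 0.4) (0.93, -0.1, 0.45) [  2.  27.  27. -10. -36.]
(0.6, -0.25, 0.25) (0.93, -0.1, 0.45) [  2.  27.  27. -10. -36.]
(0.6, -0.15, 0.25) (0.93, -0.1, 0.45) [  2.  27.  27. -10. -36.]
(0.7, -0.35, 0.25) (0.93, 0.2, 0.45) [ 25.  28.  12.  31. -25.]
(0.7, -0.35, 0.25) (0.93, -0.1, 0.45) [
[... 1093 characters left out ...]
-0.35, 0.4) (0.93, -0.1, 0.45) [  1.  26.  24. -12. -32.]
(0.6, -0.25, 0.25) (0.93, -0.1, 0.45) [  1.  26.  24. -12. -32.]
(0.6, -0.25, 0.4) (0.93, -0.1, 0.45) [  1.  26.  24. -12. -32.]
(0.6, -0.15, 0.25) (0.93, -0.1, 0.45) [  1.  26.  24. -12. -32.]
(0.7, -0.35, 0.25) (0.93, -0.1, 0.45) [  1.  26.  24. -12. -32.]
(0.7, -0.35, 0.4) (0.93, 0.2, 0.45) [ 23.  26.   5.  44. -17.]
(0.7, -0.35, 0.4) (0.93, -0.1, 0.45) [  1.  26.  24. -12. -32.]
(0.7, -0.25, 0.25) (0.93, -0.1, 0.45) [  1.  26.  24. -12. -32.]
(0.7, -0.25, 0.4) (0.93, 0.2, 0.45) [ 23.  26.   5.  44. -17.]
(0.7, -0.25, 0.4) (0.93, -0.1, 0.45) [  1.  26.  24. -12. -32.]
(0.7, -0.15, 0.25) (0.93, -0.1, 0.45) [  1.  26.  24. -12. -32.]
```

servo_tool([
  [0.024,-0.015,-0.029],
  [0.049,-0.029,-0.058],
  [0.073,-0.044,-0.087],
  [0.098,-0.058,-0.116],
  [0.122,-0.073,-0.145],
], spin=[0,0,0,0,0], grip=[0.45,0.45,0.45,0.45,0.45])

```text
time_s: 17.37
tcp_pos: [0.5274, 0.0925, 0.3995]
ee_rot: [[0.823, 0.018, 0.568], [-0.002, -0.999, 0.034], [0.569, -0.029, -0.822]]
wrist_force: [0.5, 0.6, 0.7]
gripper_width: 0.548
gripper_force: 0.0
```

servo_tool([
  [0.03,-0.021,0.018],
  [0.06,-0.042,0.037],
  [0.09,-0.063,0.055],
  [0.12,-0.084,0.073],
  [0.15,-0.105,0.091],
], spin=[0,0,0,0,0], grip=[0.45,0.45,0.45,0.45,0.45])

```text
time_s: 17.78
tcp_pos: [0.7028, 0.1997, 0.4102]
ee_rot: [[0.823, 0.017, 0.568], [-0.002, -1.0, 0.031], [0.568, -0.027, -0.822]]
wrist_force: [0.6, -0.2, 0.6]
gripper_width: 0.55
gripper_force: 0.0
```

servo_tool([
  [0.03,-0.021,0.018],
  [0.06,-0.042,0.037],
  [0.09,-0.063,0.055],
  [0.12,-0.084,0.073],
  [0.15,-0.105,0.091],
], spin=[0,0,0,0,0], grip=[0.45,0.45,0.45,0.45,0.45])

```text
time_s: 18.2
tcp_pos: [0.8761, 0.3071, 0.4233]
ee_rot: [[0.823, 0.017, 0.568], [-0.002, -1.0, 0.031], [0.568, -0.027, -0.822]]
wrist_force: [1.1, 0.8, 2.3]
gripper_width: 0.545
gripper_force: 0.0
```

```bash
python3 - <<'E'
from h import *
s=sense();print(s['time_s'],s['joints'],s['tcp_pos'],s['ee_rot'])
E
```

```text
18.2 [ 34.3582  35.1461  35.0965  19.7152 -60.8365  50.9326] [0.8761 0.3071 0.4233] [[ 0.8229  0.0166  0.5679]
 [-0.0015 -0.9995  0.0314]
 [ 0.5682 -0.0267 -0.8225]]
```

servo_tool([
  [0.8,-0.22,0],
  [0.8,-0.22,0],
  [0.8,-0.22,0],
  [0.8,-0.22,0],
  [0.8,-0.22,0],
], spin=[0,0,0,0,0], grip=[0.45,0.45,0.45,0.45,0.45])

```text
time_s: 18.62
tcp_pos: [0.9489, 0.3289, 0.4682]
ee_rot: [[0.81, 0.021, 0.587], [0.0, -0.999, 0.035], [0.587, -0.028, -0.809]]
wrist_force: [-11.5, -1.2, 0.6]
gripper_width: 0.548
gripper_force: 0.0
```

servo_tool([
  [0.8,-0.22,0],
  [0.8,-0.22,0],
  [0.8,-0.22,0],
  [0.8,-0.22,0],
  [0.8,-0.22,0],
], spin=[0,0,0,0,0], grip=[0.45,0.45,0.45,0.45,0.45])

```text
time_s: 19.03
tcp_pos: [0.9556, 0.3234, 0.4862]
ee_rot: [[0.785, 0.026, 0.62], [-0.005, -0.999, 0.049], [0.62, -0.042, -0.783]]
wrist_force: [0.1, 0.2, 0.6]
gripper_width: 0.553
gripper_force: 0.0
```

servo_tool([
  [0.8,-0.22,0],
  [0.8,-0.22,0],
  [0.8,-0.22,0],
  [0.8,-0.22,0],
  [0.8,-0.22,0],
], spin=[0,0,0,0,0], grip=[0.45,0.45,0.45,0.45,0.45])

```text
time_s: 19.45
tcp_pos: [0.9609, 0.3201, 0.4982]
ee_rot: [[0.765, 0.032, 0.643], [-0.006, -0.998, 0.057], [0.644, -0.047, -0.763]]
wrist_force: [0.2, 0.6, 0.4]
gripper_width: 0.551
gripper_force: 0.0
```

servo_tool([
  [0.8,-0.35,0.1],
  [0.8,-0.35,0.1],
  [0.8,-0.35,0.1],
  [0.8,-0.35,0.1],
  [0.8,-0.35,0.1],
], spin=[0,0,0,0,0], grip=[0.45,0.45,0.45,0.45,0.45])

```text
time_s: 19.87
tcp_pos: [0.9681, 0.3421, 0.4943]
ee_rot: [[0.745, 0.038, 0.666], [-0.007, -0.998, 0.065], [0.667, -0.053, -0.743]]
wrist_force: [-0.2, 0.4, -1.3]
gripper_width: 0.551
gripper_force: 0.0
```

servo_tool([
  [0.8,-0.35,0.1],
  [0.8,-0.35,0.1],
  [0.8,-0.35,0.1],
  [0.8,-0.35,0.1],
  [0.8,-0.35,0.1],
], spin=[0,0,0,0,0], grip=[0.45,0.45,0.45,0.45,0.45])

```text
time_s: 20.28
tcp_pos: [0.9712, 0.3597, 0.4989]
ee_rot: [[0.722, 0.044, 0.69], [-0.01, -0.997, 0.074], [0.692, -0.061, -0.72]]
wrist_force: [-0.4, 0.0, -1.0]
gripper_width: 0.55
gripper_force: 0.0
```

servo_tool([
  [0.8,-0.35,0.15],
  [0.8,-0.35,0.15],
  [0.8,-0.35,0.15],
  [0.8,-0.35,0.15],
  [0.8,-0.35,0.15],
], spin=[0,0,0,0,0], grip=[0.45,0.45,0.45,0.45,0.45])

```text
time_s: 20.7
tcp_pos: [0.9772, 0.375, 0.4998]
ee_rot: [[0.7, 0.051, 0.713], [-0.013, -0.996, 0.084], [0.714, -0.068, -0.697]]
wrist_force: [-0.8, 0.2, -0.3]
gripper_width: 0.55
gripper_force: 0.0
```

servo_tool([
  [0.8,-0.35,0.15],
  [0.8,-0.35,0.15],
  [0.8,-0.35,0.15],
  [0.8,-0.35,0.15],
  [0.8,-0.35,0.15],
], spin=[0,0,0,0,0], grip=[0.45,0.45,0.45,0.45,0.45])

```text
time_s: 21.12
tcp_pos: [0.9796, 0.3882, 0.5069]
ee_rot: [[0.677, 0.059, 0.734], [-0.016, -0.995, 0.094], [0.736, -0.075, -0.673]]
wrist_force: [0.1, -0.0, 0.0]
gripper_width: 0.552
gripper_force: 0.0
```

servo_tool([
  [0.8,-0.35,0.25],
  [0.8,-0.35,0.25],
  [0.8,-0.35,0.25],
  [0.8,-0.35,0.25],
  [0.8,-0.35,0.25],
], spin=[0,0,0,0,0], grip=[0.45,0.45,0.45,0.45,0.45])

```text
time_s: 21.53
tcp_pos: [0.9903, 0.3997, 0.5025]
ee_rot: [[0.654, 0.066, 0.754], [-0.018, -0.994, 0.103], [0.756, -0.081, -0.649]]
wrist_force: [0.2, -0.0, -0.5]
gripper_width: 0.551
gripper_force: 0.0
```

servo_tool([
  [0.8,-0.35,0.25],
  [0.8,-0.35,0.25],
  [0.8,-0.35,0.25],
  [0.8,-0.35,0.25],
  [0.8,-0.35,0.25],
], spin=[0,0,0,0,0], grip=[0.45,0.45,0.45,0.45,0.45])

```text
time_s: 21.95
tcp_pos: [0.9963, 0.4097, 0.5057]
ee_rot: [[0.63, 0.074, 0.773], [-0.022, -0.993, 0.113], [0.776, -0.088, -0.624]]
wrist_force: [-0.6, -0.4, -0.1]
gripper_width: 0.55
gripper_force: 0.0
```

servo_tool([
  [0.8,-0.35,0.25],
  [0.8,-0.35,0.25],
  [0.8,-0.35,0.25],
  [0.8,-0.35,0.25],
  [0.8,-0.35,0.25],
], spin=[0,0,0,0,0], grip=[0.45,0.45,0.45,0.45,0.45])

```text
time_s: 22.37
tcp_pos: [0.999, 0.4184, 0.5139]
ee_rot: [[0.606, 0.083, 0.791], [-0.026, -0.992, 0.123], [0.795, -0.095, -0.599]]
wrist_force: [-0.6, -0.5, 0.1]
gripper_width: 0.554
gripper_force: 0.0
```

```bash
python3 - <<'E'
from h import *
from kin import *
s=sense();print(s['time_s'],s['joints'],s['tcp_pos'],s['ee_rot'])
z=s['ee_rot'][:,2];lean=np.degrees(np.arccos(-z[2]));lat=np.degrees(np.arctan2(z[1],z[0]))-YW
print(lean,lat)
p,w=FK(s['joints']);print(p-s['tcp_pos'],w-z)
k=[knob(t,sl)-.017*z for t,sl in((0,0),(.75,0),(.75,46),(0,46))];pre=k[0]-.08*z
for via in ([.93,-.1,.45],[.85,-.1,.45]),([.7,-.2,.42],[.6,-.2,.35]),([.7,-.25,.45],[.6,-.28,.35]),([.7,-.3,.45],[.6,-.3,.3]):
    print(via);track(np.array(s['joints'][:5]),[np.array(s['tcp_pos'])]+[np.array(v) for v in via]+[pre]+k,z,n=15)
E
```

```text
22.3667 [ 36.6454  56.949   80.6075  24.165  -65.8835  55.289 ] [0.999  0.4184 0.5139] [[ 0.6057  0.0825  0.7914]
 [-0.0256 -0.9921  0.123 ]
 [ 0.7953 -0.0948 -0.5988]]
53.2170641747874 7.037221115033652
[0.0007 0.0001 0.0004] [ 0. -0.  0.]
([0.93, -0.1, 0.45], [0.85, -0.1, 0.45])
[ 0.93 -0.1   0.45] [  2  27  27 -10 -37] err 1.8e-17 maxj5 -33.5
[ 0.85 -0.1   0.45] [  2  19  15 -10 -33] err 9.0e-22 maxj5 -33.1
[0.495 0.021 0.15 ] [ -8   3 -37 -96 -13] err 2.6e-03 maxj5 -9.1
[0.558 0.031 0.102] [ -17   16  -37 -121  -24] err 1.2e-17 maxj5 -13.3
[0.571 0.032 0.135] [  -8   11  -30 -104  -14] err 1.2e-17 maxj5 -13.8
[0.569 0.078 0.135] [  -6   12  -32 -117  -13] err 1.8e-16 maxj5 -13.1
[0.556 0.077 0.102] [ -13   17  -40 -134  -25] err 1.8e-16 maxj5 -13.2
([0.7, -0.2, 0.42], [0.6, -0.2, 0.35])
[ 0.7  -0.2   0.42] [-12   8   3 -28 -37] err 1.8e-17 maxj5 -23.0
[ 0.6  -0.2   0.35] [-17   2 -11 -39 -33] err 1.5e-18 maxj5 -33.4
[0.495 0.021 0.15 ] [ -8   3 -37 -96 -13] err 1.3e-04 maxj5 -9.1
[0.558 0.031 0.102] [ -17   16  -37 -121  -24] err 1.2e-17 maxj5 -13.3
[0.571 0.032 0.135] [  -8   11
[... 521 characters left out ...]
1  -30 -104  -14] err 1.2e-17 maxj5 -13.8
[0.569 0.078 0.135] [  -6   12  -32 -117  -13] err 1.8e-16 maxj5 -13.1
[0.556 0.077 0.102] [ -13   17  -40 -134  -25] err 1.8e-16 maxj5 -13.2
([0.7, -0.3, 0.45], [0.6, -0.3, 0.3])
[ 0.7  -0.3   0.45] [-23  13  15 -34 -49] err 1.8e-17 maxj5 -27.9
[ 0.6 -0.3  0.3] [-32  11  -4 -51 -42] err 3.6e-18 maxj5 -41.9
[0.495 0.021 0.15 ] [ -8   3 -37 -96 -13] err 3.2e-18 maxj5 -11.8
[0.558 0.031 0.102] [ -17   16  -37 -121  -24] err 1.2e-17 maxj5 -13.3
[0.571 0.032 0.135] [  -8   11  -30 -104  -14] err 1.2e-17 maxj5 -13.8
[0.569 0.078 0.135] [  -6   12  -32 -117  -13] err 1.8e-16 maxj5 -13.1
[0.556 0.077 0.102] [ -13   17  -40 -134  -25] err 1.8e-16 maxj5 -13.2
```

```bash
cat >> kin.py <<'E'
from station import sense
def ori(z,delta=0):
    Y=np.array([-np.sin(np.radians(YW)),np.cos(np.radians(YW)),0])
    y=Y-(Y@z)*z;y/=np.linalg.norm(y)
    M=np.column_stack([np.cross(y,z),y,z]);return M@E('z',delta).as_matrix()
def margin(x,M,jig=True):
    g=np.stack(np.meshgrid(np.linspace(-37.5,37.5,76),np.linspace(-95,95,96),np.linspace(-165,-45,61)),-1).reshape(-1,3)/1000
    w=g@M.T+x
    d=w[:,:2]-O;c,s=np.cos(np.radians(YW)),np.sin(np.radians(YW))
    jx=(d[:,0]*c+d[:,1]*s)*1000;jy=(-d[:,0]*s+d[:,1]*c)*1000;z=w[:,2]*1000
    m=(jx>-58)&(jx<-42)&(jy>-97)&(jy<-23);a=(z[m].min()-94) if m.any() else None
    m=(z>148)&(z<227)&(jy>4)&(jy<151);b=5-jx[m].max() if m.any() else None
    return a,b,z.min()
E
python3 - <<'E'
from kin import *
s=sense();M=s['ee_rot'];z=M[:,2]
for dl in(-16,-8,0,8,16):
    for off in (.014,.017,.02):
        print(dl,off,[[None if v is None else round(float(v),1) for v in margin(knob(t,sl)-off*z,ori(z,dl))] for t,sl in((0,0),(.75,0),(.75,46),(0,46))])
T=ori(z)
R0=R.from_matrix(M.T@T);print('spin needed',R0.as_rotvec(degrees=True))
E
```

```text
-16 0.014 [[19.4, 30.3, 82.4], [47.3, 17.4, 115.1], [None, 8.2, 115.1], [None, 21.1, 82.4]]
-16 0.017 [[24.8, 32.7, 84.2], [49.1, 19.8, 116.9], [None, 10.6, 116.9], [None, 23.5, 84.2]]
-16 0.02 [[30.1, 35.0, 86.0], [50.9, 22.2, 118.7], [None, 13.0, 118.7], [None, 25.9, 86.0]]
-8 0.014 [[20.4, 34.7, 92.4], [39.7, 21.9, 125.1], [None, 14.8, 125.1], [None, 27.6, 92.4]]
-8 0.017 [[25.3, 37.4, 94.1], [42.2, 24.6, 126.9], [None, 17.1, 126.9], [None, 30.0, 94.1]]
-8 0.02 [[30.3, 39.8, 95.9], [45.5, 26.9, 128.7], [None, 19.5, 128.7], [None, 32.4, 95.9]]
0 0.014 [[20.9, 38.8, 91.8], [36.1, 25.9, 124.5], [None, 22.3, 124.5], [None, 35.2, 91.8]]
0 0.017 [[25.9, 41.2, 93.6], [41.1, 28.3, 126.3], [None, 24.7, 126.3], [None, 37.6, 93.6]]
0 0.02 [[30.9, 43.7, 95.4], [46.1, 30.9, 128.1], [None, 27.1, 128.1], [None, 40.0, 95.4]]
8 0.014 [[20.7, 41.6, 81.9], [37.0, 28.7, 114.6], [None, 28.9, 114.6], [None, 41.8, 81.9]]
8 0.017 [[25.7, 43.9, 83.7], [41.9, 31.1, 116.4], [None, 31.3, 116.4], [None, 44.2, 83.7]]
8 0.02 [[30.6, 46.3, 85.5], [46.9, 33.5, 118.2], [None, 33.7, 118.2], [None, 46.5, 85.5]]
16 0.014 [[20.2, 33.8, 72.8], [37.1, 20.9, 105.6], [None, 23.3, 105.6], [None, 36.2, 72.8]]
16 0.017 [[25.0, 36.2, 74.6], [41.9, 23.3, 107.4], [None, 25.7, 107.4], [None, 38.5, 74.6]]
16 0.02 [[29.8, 38.6, 76.4], [46.7, 25.7, 109.2], [None, 28.0, 109.2], [None, 40.9, 76.4]]
spin needed [-1.00888275e-14 -4.19059211e-15  1.77431898e+02]
```

```bash
cat >> kin.py <<'E'
def plan(pts,spins,M=None,n=None,x=None):
    """equal arc-length calls along polyline pts; spins per call; prints tool-frame delta per call"""
    pts=np.array(pts);L=np.r_[0,np.cumsum(np.linalg.norm(np.diff(pts,axis=0),axis=1))]
    n=len(spins);x=pts[0]
    for i in range(n):
        b=np.array([np.interp(L[-1]*(i+1)/n,L,pts[:,j]) for j in range(3)])
        print(np.round(M.T@(b-x),4).tolist(),'spin',spins[i],'->',b.round(3));x=b;M=M@E('z',spins[i]).as_matrix()
E
python3 - <<'E'
from kin import *
s=sense();M=s['ee_rot'];z=M[:,2];pre=knob(0,0)-.095*z
plan([s['tcp_pos'],[.7,-.3,.45],[.6,-.3,.3],pre],[35,35,35,35,35,2.4,0],M)
E
```

```text
[-0.052, 0.1691, -0.0699] spin 35 -> [0.926 0.243 0.498]
[0.0544, 0.1683, -0.0699] spin 35 -> [0.853 0.068 0.483]
[0.1411, 0.1067, -0.0699] spin 35 -> [ 0.781 -0.107  0.467]
[0.1768, 0.0065, -0.0699] spin 35 -> [ 0.708 -0.282  0.452]
[0.1493, 0.0947, 0.0027] spin 35 -> [ 0.606 -0.3    0.308]
[0.0895, 0.1604, 0.0239] spin 2.4 -> [ 0.549 -0.144  0.227]
[0.0909, 0.1652, 0.0246] spin 0 -> [0.496 0.022 0.149]
```

servo_tool([
  [-0.01,0.034,-0.014],
  [-0.021,0.068,-0.028],
  [-0.031,0.101,-0.042],
  [-0.042,0.135,-0.056],
  [-0.052,0.169,-0.07],
], spin=[7,14,21,28,35], grip=[0.45,0.45,0.45,0.45,0.45])

```text
time_s: 22.78
tcp_pos: [0.9455, 0.2891, 0.5027]
ee_rot: [[0.582, -0.188, 0.791], [-0.452, -0.884, 0.122], [0.676, -0.429, -0.599]]
wrist_force: [1.1, -0.6, 2.3]
gripper_width: 0.551
gripper_force: 0.0
```

servo_tool([
  [0.011,0.034,-0.014],
  [0.022,0.067,-0.028],
  [0.033,0.101,-0.042],
  [0.044,0.135,-0.056],
  [0.054,0.168,-0.07],
], spin=[7,14,21,28,35], grip=[0.45,0.45,0.45,0.45,0.45])

```text
time_s: 23.2
tcp_pos: [0.8906, 0.1061, 0.5115]
ee_rot: [[0.367, -0.487, 0.792], [-0.878, -0.463, 0.121], [0.308, -0.74, -0.598]]
wrist_force: [1.1, 0.1, 0.3]
gripper_width: 0.554
gripper_force: 0.0
```

servo_tool([
  [0.028,0.021,-0.014],
  [0.056,0.043,-0.028],
  [0.085,0.064,-0.042],
  [0.113,0.085,-0.056],
  [0.141,0.107,-0.07],
], spin=[7,14,21,28,35], grip=[0.45,0.45,0.45,0.45,0.45])

```text
time_s: 23.62
tcp_pos: [0.8355, -0.0751, 0.5188]
ee_rot: [[0.022, -0.609, 0.793], [-0.985, 0.124, 0.122], [-0.172, -0.783, -0.597]]
wrist_force: [0.2, -0.7, 0.3]
gripper_width: 0.549
gripper_force: 0.0
```

servo_tool([
  [0.035,0.001,-0.014],
  [0.071,0.003,-0.028],
  [0.106,0.004,-0.042],
  [0.141,0.005,-0.056],
  [0.177,0.006,-0.07],
], spin=[7,14,21,28,35], grip=[0.45,0.45,0.45,0.45,0.45])

```text
time_s: 24.03
tcp_pos: [0.7808, -0.2572, 0.5264]
ee_rot: [[-0.331, -0.511, 0.793], [-0.736, 0.666, 0.122], [-0.59, -0.543, -0.597]]
wrist_force: [0.9, -0.3, -0.3]
gripper_width: 0.552
gripper_force: 0.0
```

```bash
python3 - <<'E'
from kin import *
s=sense();M=s['ee_rot'];z=M[:,2];print(s['time_s'],s['joints'],s['tcp_pos'],M,R.from_matrix(M.T@ori(z)).as_rotvec(degrees=True))
pre=knob(0,0)-.095*z
plan([s['tcp_pos'],[.6,-.3,.3],pre],[35,2.4,0],M)
E
```

```text
24.0333 [-14.98823237  17.34313812  27.53053947 -24.22962831 -51.89176337
 -17.15099247] [ 0.78082339 -0.25718953  0.52641823] [[-0.33128813 -0.51149156  0.79285847]
 [-0.73603052  0.66586064  0.12201915]
 [-0.59034502 -0.54314454 -0.59706513]] [ 1.41889382e-15 -7.03172031e-16  4.67776452e+01]
[0.1699, 0.1411, -0.0101] spin 35 -> [ 0.644 -0.29   0.356]
[0.115, 0.1474, 0.0157] spin 2.4 -> [ 0.558 -0.17   0.239]
[0.0732, 0.2067, 0.0281] spin 0 -> [0.496 0.022 0.149]
```

```bash
python3 - <<'E'
from kin import *
s=sense();M=s['ee_rot'];z=M[:,2]
pre=knob(0,0)-.095*z;x=np.array(s['tcp_pos'])
track(np.array(s['joints'][:5]),[x,np.array([.6,-.3,.3]),pre,knob(0,0)-.014*z],z)
plan([x,[.6,-.3,.3]],[25,21.8],M)
plan([np.array([.6,-.3,.3]),pre],[0,0],ori(z))
E
```

```text
[ 0.6 -0.3  0.3] [-32  11  -4 -51 -42] err 3.5e-18 maxj5 -41.7
[0.496 0.022 0.149] [ -9   3 -37 -98 -14] err 4.4e-21 maxj5 -12.3
[0.56  0.032 0.1  ] [ -17   17  -37 -123  -24] err 3.4e-18 maxj5 -14.1
[0.1125, 0.0935, -0.0067] spin 25 -> [ 0.69  -0.279  0.413]
[0.1415, 0.0372, -0.0067] spin 21.8 -> [ 0.6 -0.3  0.3]
[0.0887, 0.1609, 0.0235] spin 0 -> [ 0.548 -0.139  0.224]
[0.0887, 0.1609, 0.0235] spin 0 -> [0.496 0.022 0.149]
```

servo_tool([
  [0.023,0.019,-0.001],
  [0.045,0.037,-0.003],
  [0.068,0.056,-0.004],
  [0.09,0.075,-0.005],
  [0.112,0.093,-0.007],
], spin=[5,10,15,20,25], grip=[0.45,0.45,0.45,0.45,0.45])

```text
time_s: 24.45
tcp_pos: [0.6903, -0.2781, 0.4121]
ee_rot: [[-0.517, -0.324, 0.792], [-0.387, 0.914, 0.121], [-0.764, -0.244, -0.598]]
wrist_force: [-0.3, -0.2, 0.5]
gripper_width: 0.552
gripper_force: 0.0
```

servo_tool([
  [0.028,0.007,-0.001],
  [0.057,0.015,-0.003],
  [0.085,0.022,-0.004],
  [0.113,0.03,-0.005],
  [0.142,0.037,-0.007],
], spin=[4.4,8.8,13.2,17.6,21.8], grip=[0.45,0.45,0.45,0.45,0.45])

```text
time_s: 24.87
tcp_pos: [0.5999, -0.3004, 0.2996]
ee_rot: [[-0.6, -0.11, 0.793], [-0.021, 0.992, 0.122], [-0.8, 0.056, -0.597]]
wrist_force: [0.1, 0.5, -0.0]
gripper_width: 0.553
gripper_force: 0.0
```

servo_tool([
  [0.018,0.032,0.005],
  [0.035,0.064,0.009],
  [0.053,0.097,0.014],
  [0.071,0.129,0.019],
  [0.089,0.161,0.023],
], spin=[0,0,0,0,0], grip=[0.45,0.45,0.45,0.45,0.45])

```text
time_s: 25.28
tcp_pos: [0.5468, -0.1392, 0.2234]
ee_rot: [[-0.599, -0.111, 0.793], [-0.024, 0.992, 0.121], [-0.8, 0.053, -0.597]]
wrist_force: [0.5, 0.5, 0.4]
gripper_width: 0.55
gripper_force: 0.0
```

```bash
python3 - <<'E'
from kin import *
s=sense();M=s['ee_rot'];z=M[:,2];print(s['time_s'],s['joints'],s['tcp_pos'],z,R.from_matrix(M.T@ori(z)).as_rotvec(degrees=True))
pre=knob(0,0)-.095*z
plan([s['tcp_pos'],pre],[0,0],M)
E
```

```text
25.2833 [-17.20454002   3.19044299 -24.22562883 -60.48540689 -23.705533
 -19.39467217] [ 0.54684642 -0.13920164  0.22340035] [ 0.79278612  0.1207749  -0.59741409] [ 2.35869011e-15 -1.94902154e-15  2.90904108e-01]
[0.0432, 0.0807, 0.0118] spin 0 -> [ 0.521 -0.059  0.186]
[0.0432, 0.0807, 0.0118] spin 0 -> [0.496 0.022 0.149]
```

servo_tool([
  [0.018,0.033,0.005],
  [0.036,0.066,0.01],
  [0.055,0.1,0.015],
  [0.072,0.134,0.02],
  [0.086,0.161,0.024],
], spin=[0,0,0,0,0], grip=[0.45,0.45,0.45,0.45,0.45])

```text
time_s: 25.7
tcp_pos: [0.4971, 0.0185, 0.1509]
ee_rot: [[-0.6, -0.116, 0.792], [-0.026, 0.992, 0.126], [-0.8, 0.055, -0.598]]
wrist_force: [-0.1, 0.4, -0.4]
gripper_width: 0.549
gripper_force: 0.0
```

```bash
python3 - <<'E'
from h import *
from kin import *
s=sense();M=s['ee_rot'];z=M[:,2];print(s['time_s'],s['joints'],s['tcp_pos'],z,R.from_matrix(M.T@ori(z)).as_rotvec(degrees=True)[2])
d=capture('wrist');cv2.imwrite('pics/w2.png',d['pixels'])
for n in('knob','open_notch'):
  for r in tip_of(n,'wrist')[:1]:print(n,r)
print(knob(0,0))
plan([s['tcp_pos'],knob(0,0)-.014*z],[0],M)
E
```

```text
25.7 [ -7.9162   2.8727 -36.3887 -95.4211 -13.56    11.9633] [0.4971 0.0185 0.1509] [ 0.7915  0.1256 -0.5981] 0.39908364254857936
knob {'point': [0.5701, 0.0339, 0.0937], 'conf': 0.64}
open_notch {'point': [0.5989, 0.0799, 0.0927], 'conf': 0.85}
[0.5713 0.0333 0.092 ]
[0.0022, 0.0028, 0.0818] spin 0 -> [0.56  0.032 0.1  ]
```

View pics/w2.png

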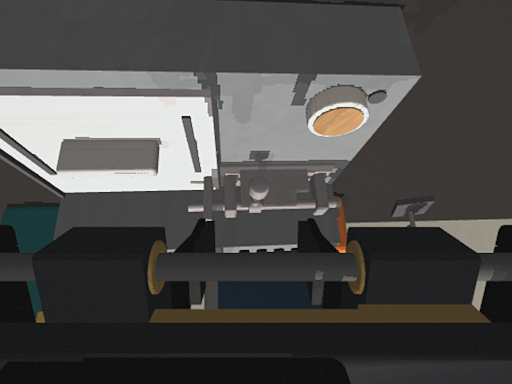

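```bash
python3 - <<'E'
from h import *
from kin import *
d=capture('wrist');H=np.array(d['hand_eye']);print(H)
s=sense();M=s['ee_rot'];z=M[:,2]
p=knob(0,0)-.014*z+M@H[:3,3];print('cam at grasp',p, s['tcp_pos']+M@H[:3,3])
E
```

```text
[[-0.0002 -0.9621 -0.2728  0.0749]
 [ 1.     -0.0005  0.0012 -0.0002]
 [-0.0013 -0.2728  0.9621 -0.1639]
 [ 0.      0.      0.      1.    ]]
cam at grasp [0.3855 0.0094 0.1385] [ 0.3237 -0.0076  0.1894]
```

servo_tool([
  [0.001,0.001,0.025],
  [0.001,0.002,0.05],
  [0.002,0.003,0.07],
  [0.002,0.003,0.08],
  [0.002,0.003,0.082],
], spin=[0,0,0,0,0], grip=[0.45,0.45,0.45,0.45,0.45])

```text
time_s: 26.32
tcp_pos: [0.563, 0.0264, 0.0987]
ee_rot: [[-0.602, -0.11, 0.79], [-0.023, 0.992, 0.121], [-0.798, 0.055, -0.6]]
wrist_force: [0.5, -0.0, 0.3]
gripper_width: 0.548
gripper_force: 0.0
```

```bash
python3 - <<'E'
from h import *
from kin import *
s=sense();print(s['time_s'],s['tcp_pos'],s['ee_rot'][:,2],s['wrist_force'],'tgt',knob(0,0)-.014*s['ee_rot'][:,2])
d=capture('wrist');cv2.imwrite('pics/w3.png',d['pixels'][:300])
for r in tip_of('knob','wrist')[:1]:print(r)
E
```

```text
26.3167 [0.563  0.0264 0.0987] [ 0.7905  0.1215 -0.6003] [ 0.4612 -0.0035  0.3129] tgt [0.5602 0.0316 0.1004]
{'point': [0.5692, 0.0344, 0.0933], 'conf': 0.62}
```

View pics/w3.png

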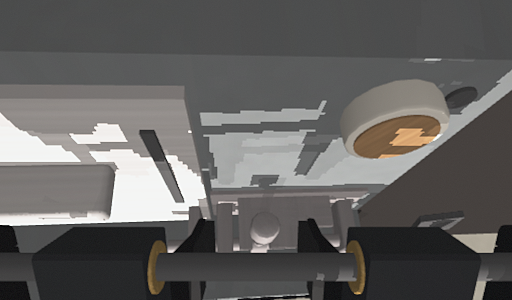

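```bash
python3 - <<'E'
from kin import *
s=sense();M=s['ee_rot'];z=M[:,2];print(s['time_s'],s['tcp_pos'],s['joints'],s['joint_velocities'])
plan([s['tcp_pos'],knob(0,0)-.014*z],[0],M)
E
```

```text
26.4167 [0.56192543 0.02717877 0.10007969] [ -16.85480819   16.48876651  -36.06684417 -121.07708657  -23.86070862
   45.54213755] [ 0.77072952 -2.22004561 -0.72170479  0.20977401  0.10533657 -0.06348828]
[0.0007, 0.0045, -0.001] spin 0 -> [0.56  0.032 0.1  ]
```

servo_tool([
  [0.001,0.0045,-0.001],
  [0.001,0.0045,-0.001],
  [0.001,0.0045,-0.001],
  [0.001,0.0045,-0.001],
  [0.001,0.0045,-0.001],
], spin=[0,0,0,0,0], grip=[0.5,0.7,1,1,1])

```text
time_s: 26.83
tcp_pos: [0.5598, 0.0325, 0.1011]
ee_rot: [[-0.6, -0.113, 0.792], [-0.025, 0.992, 0.123], [-0.8, 0.054, -0.598]]
wrist_force: [0.5, 0.1, -0.6]
gripper_width: 0.28
gripper_force: 0.0
```

servo_tool([
  [0,0,0],
  [0,0,0],
  [0,0,0],
  [0,0,0],
  [0,0,0],
], spin=[0,0,0,0,0], grip=[1,1,1,1,1])

```text
time_s: 27.25
tcp_pos: [0.5598, 0.0322, 0.1002]
ee_rot: [[-0.601, -0.112, 0.791], [-0.024, 0.992, 0.122], [-0.799, 0.055, -0.599]]
wrist_force: [-0.3, 0.9, 0.1]
gripper_width: 0.01
gripper_force: 0.0
```

```bash
python3 - <<'E'
from kin import *
s=sense();M=s['ee_rot'];z=M[:,2];x=np.array(s['tcp_pos']);print(s['gripper_width']*87,s['wrist_force'],x,x+.014*z,knob(0,0))
for t in(.2,.4,.6,.8):print(t,np.round(M.T@(knob(t,0)-knob(0,0)),4).tolist())
c=jw(0,1,0)-jw(0,0,0);print(np.round(M.T@c*46,4),c)
E
```

```text
0.9112572704470837 [-0.28974126  0.88350101  0.09657805] [0.55979935 0.03222732 0.10024996] [0.57087915 0.03394154 0.09186547] [0.57127882 0.03326452 0.092     ]
0.2 [-0.0082, 0.0004, -0.005]
0.4 [-0.0172, 0.0007, -0.0082]
0.6 [-0.0267, 0.0008, -0.0096]
0.8 [-0.0363, 0.0007, -0.009]
[-0.0002  0.0458  0.0045] [-3.14107591e-05  9.99506560e-04  0.00000000e+00]
```

```bash
python3 - <<'E'
from h import *
d=capture('wrist');a=d['pixels'][150:300,130:390];z=d['depth'][190:270:8,220:300:8];print(z.round(3))
e=capture('side');b=e['pixels'][150:230,220:340]
cv2.imwrite('pics/c4.png',np.vstack([cv2.resize(a,(520,300)),cv2.resize(b,(520,300),interpolation=cv2.INTER_CUBIC)]))
for c in('wrist','side'):
  for r in tip_of('knob',c)[:2]:print(c,r)
E
```

```text
[[0.218 0.217 0.217 0.219 0.218 0.22  0.22  0.22  0.221 0.22 ]
 [0.225 0.225 0.223 0.223 0.224 0.225 0.226 0.227 0.227 0.227]
 [0.232 0.242 0.222 0.222 0.222 0.223 0.223 0.224 0.224 0.225]
 [0.229 0.271 0.218 0.22  0.185 0.185 0.221 0.221 0.221 0.223]
 [0.229 0.267 0.216 0.167 0.173 0.172 0.167 0.219 0.22  0.221]
 [0.092 0.092 0.092 0.157 0.161 0.162 0.157 0.092 0.09  0.092]
 [0.086 0.086 0.086 0.149 0.151 0.153 0.148 0.086 0.087 0.087]
 [0.082 0.081 0.082 0.143 0.142 0.143 0.14  0.081 0.081 0.082]
 [0.076 0.077 0.081 0.086 0.087 0.086 0.087 0.078 0.077 0.077]
 [0.077 0.077 0.081 0.086 0.085 0.084 0.085 0.078 0.077 0.078]]
wrist {'point': [0.5727, 0.0296, 0.0944], 'conf': 0.57}
side {'point': [0.5751, 0.0336, 0.0927], 'conf': 0.61}
```

View pics/c4.png

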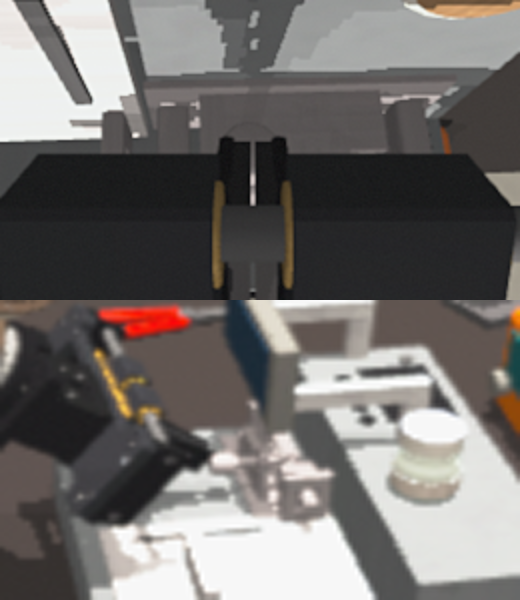

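```bash
python3 - <<'E'
from h import *
from kin import *
s=sense();M=s['ee_rot'];x0=np.array(s['tcp_pos'])
d=capture('wrist');z=d['depth'];v,u=np.indices(z.shape)
P=np.stack([(u-d['cx'])/d['fx']*z,(v-d['cy'])/d['fy']*z,z],-1);H=np.array(d['hand_eye'])
T=P@H[:3,:3].T+H[:3,3]
for r in range(196,236,3):
    for c in (250,257,264):
        t=T[r,c];print(r,c,'tool',(t*1000).round(1),'world',((x0+M@t)*1000).round(1),d['pixels'][r,c])
dd,W=cloud('side')
g=W[188:204,262:284]
m=(abs(g[...,1]-.034)<.012)&(g[...,2]>.075)
for p in zip(*np.where(m)):print(p[0]+188,p[1]+262,(g[p]*1000).round(0),dd['pixels'][p[0]+188,p[1]+262]) if p[1]%2==0 and p[0]%2==0 else 0
E
```

```text
196 250 tool [ 8.2 -4.3 50. ] world [594.9  33.9  63.4] [105 105 112]
196 257 tool [ 8.   0.8 50.8] world [595.1  39.1  63.5] [91 91 96]
196 264 tool [ 7.9  6.  51.2] world [594.9  44.3  63.6] [ 96  97 101]
199 250 tool [ 6.  -4.4 49.9] world [596.1  33.9  65.3] [85 83 89]
199 257 tool [ 5.9  0.8 50. ] world [595.7  39.   65.6] [83 82 87]
199 264 tool [ 6.1  6.  49.4] world [594.6  44.1  66.1] [85 85 90]
202 250 tool [ 4.  -4.3 48.9] world [596.6  33.8  67.5] [84 85 89]
202 257 tool [ 4.4  0.8 47.6] world [594.8  38.8  68.2] [82 82 88]
202 264 tool [ 3.8  6.  49.5] world [596.   44.2  67.9] [85 84 88]
205 250 tool [ 2.7 -4.3 45.6] world [594.8  33.5  70.4] [85 86 90]
205 257 tool [ 2.1  0.8 47.5] world [596.   38.8  70.1] [84 84 88]
205 264 tool [ 2.2  5.9 47.1] world [595.   43.8  70.6] [85 84 88]
208 250 tool [ 0.5 -4.3 45.5] world [596.   33.5  72.3] [83 83 87]
208 257 tool [ 0.5  0.8 45.4] world [595.3  38.6  72.7] [81 81 84]
208 264 tool [ 0.2  5.9 46.1] world [595.5  43.8  72.7] [84 85 88]
211 250 tool [-1.3 -4.3 44. ] world [595.8  33.4  74.7] [80 80 84]
211 257 tool [-1.8  0.
[... 2066 characters left out ...]
246]
192 272 [574.  31. 100.] [242 243 246]
192 274 [581.  37.  96.] [228 232 239]
192 276 [587.  36.  96.] [162 167 177]
192 278 [592.  32.  97.] [153 157 168]
192 280 [597.  25. 102.] [137 139 149]
192 282 [605.  33.  96.] [207 212 223]
194 264 [548.  23. 101.] [47 47 47]
194 266 [555.  27.  98.] [116 118 119]
194 268 [561.  28.  96.] [140 144 148]
194 270 [568.  30.  94.] [184 188 200]
194 272 [572.  25.  97.] [182 186 201]
194 274 [580.  30.  93.] [153 156 168]
194 276 [586.  32.  91.] [112 114 121]
194 278 [592.  31.  91.] [104 105 112]
196 268 [561.  28.  89.] [193 196 197]
196 270 [567.  26.  89.] [150 154 156]
196 272 [573.  24.  91.] [129 132 134]
196 278 [593.  34.  81.] [90 92 98]
```

```bash
python3 - <<'E'
from kin import *
s=sense();M=s['ee_rot'];z=M[:,2];x=np.array(s['tcp_pos']);q=np.array(s['joints'][:5]);print(s['time_s'])
k=[knob(t,sl)+.014*z for t,sl in((0,0),(.4,0),(.8,0),(.8,46),(.4,46),(0,46))]
track(q,[x]+k,z,n=12)
plan([x,k[0]],[0],M)
E
```

```text
27.55
[0.582 0.035 0.084] [ -17   21  -36 -128  -26] err 4.6e-23 maxj5 -24.0
[0.586 0.035 0.102] [ -14   18  -33 -121  -21] err 3.0e-19 maxj5 -21.4
[0.597 0.035 0.118] [ -10   16  -29 -112  -16] err 2.5e-18 maxj5 -16.5
[0.595 0.081 0.118] [  -8   16  -32 -126  -17] err 2.5e-17 maxj5 -16.4
[0.585 0.081 0.102] [ -12   18  -36 -134  -23] err 9.0e-18 maxj5 -17.0
[0.581 0.081 0.084] [ -14   21  -40 -140  -28] err 5.2e-18 maxj5 -22.7
[-0.0003, -0.0007, 0.0282] spin 0 -> [0.582 0.035 0.084]
```

servo_tool([
  [0,0,0],
  [0,0,0],
  [0,0,0],
  [0,0,0],
  [0,0,0],
], spin=[0,0,0,0,0], grip=[0.45,0.45,0.45,0.45,0.45])

```text
time_s: 27.97
tcp_pos: [0.5598, 0.0323, 0.1003]
ee_rot: [[-0.601, -0.112, 0.791], [-0.024, 0.992, 0.122], [-0.799, 0.055, -0.599]]
wrist_force: [0.6, 0.7, -0.3]
gripper_width: 0.297
gripper_force: 0.0
```

```bash
python3 - <<'E'
from h import *
s=sense();print(s['gripper_width'],s['time_s'])
d=capture('wrist');z=d['depth'];v,u=np.indices(z.shape)
P=np.stack([(u-d['cx'])/d['fx']*z,(v-d['cy'])/d['fy']*z,z],-1);H=np.array(d['hand_eye'])
T=(P@H[:3,:3].T+H[:3,3])*1000
dark=d['pixels'].max(-1)<60
m=dark&(T[...,2]<40)&(T[...,0]<25)
for lo,hi in((-60,-8),(8,60)):
    t=T[m&(T[...,1]>lo)&(T[...,1]<hi)&(abs(T[...,0])<14)];print(len(t),'max z',np.sort(t[:,2])[-12:].round(1), np.percentile(t[:,1],[2,50,98]))
    t=t[t[:,2]>-30];print(np.percentile(t,[2,50,98],axis=0).round(1))
E
```

```text
0.29655222005269044 27.9667
1238 max z [35.  35.1 35.1 35.4 36.1 36.3 36.3 36.5 37.1 37.2 37.3 37.9] [-23.4474 -17.9817 -13.2425]
[[ -7.5 -22.1 -29.7]
 [  9.6 -16.4 -17. ]
 [ 11.5 -13.2  35.1]]
1193 max z [-2.8 -2.8 -2.4 -2.2 -2.2 -2.  -2.  -1.9 -1.8 -1.6 38.  38.4] [12.6601 17.4361 22.9591]
[[ -2.3  12.6 -29.6]
 [  9.8  16.4 -18. ]
 [ 11.5  21.6  -2.8]]
```

servo_tool([
  [0,0,0],
  [0,0,0],
  [0,-0.001,0.01],
  [0,-0.001,0.02],
  [0,-0.001,0.028],
], spin=[0,0,0,0,0], grip=[0.45,0.45,0.45,0.45,0.45])

```text
time_s: 28.43
tcp_pos: [0.5826, 0.0347, 0.0834]
ee_rot: [[-0.6, -0.112, 0.792], [-0.024, 0.992, 0.122], [-0.799, 0.055, -0.598]]
wrist_force: [-0.7, -1.0, -0.1]
gripper_width: 0.546
gripper_force: 0.0
```

servo_tool([
  [0,0,0],
  [0,0,0],
  [0,0,0],
  [0,0,0],
  [0,0,0],
], spin=[0,0,0,0,0], grip=[1,1,1,1,1])

```text
time_s: 28.85
tcp_pos: [0.582, 0.0348, 0.084]
ee_rot: [[-0.6, -0.112, 0.792], [-0.024, 0.992, 0.122], [-0.799, 0.054, -0.598]]
wrist_force: [-0.1, -0.3, -0.6]
gripper_width: 0.258
gripper_force: 0.0
```

servo_tool([
  [0,0,0],
  [0,0,0],
  [0,0,0],
  [0,0,0],
  [0,0,0],
], spin=[0,0,0,0,0], grip=[1,1,1,1,1])

```text
time_s: 29.27
tcp_pos: [0.582, 0.0346, 0.0837]
ee_rot: [[-0.601, -0.112, 0.792], [-0.023, 0.992, 0.122], [-0.799, 0.055, -0.599]]
wrist_force: [-3.1, -1.7, 3.7]
gripper_width: 0.203
gripper_force: 30.0
```

```bash
python3 - <<'E'
from kin import *
s=sense();M=s['ee_rot'];z=M[:,2];x=np.array(s['tcp_pos']);print(s['gripper_width']*87,s['gripper_force'],s['wrist_force'],x,x-.014*z,knob(0,0))
for t in(.15,.3,.45,.6,.7,.8):print(t,np.round(M.T@(knob(t,0)-knob(0,0)),4).tolist())
print(np.round(M.T@(knob(0,46)-knob(0,0)),4))
E
```

```text
17.681283320134476 30.000688433647156 [-3.11746456 -1.71384468  3.71694864] [0.58203056 0.03457097 0.08374125] [0.57094612 0.03285998 0.09212026] [0.57127882 0.03326452 0.092     ]
0.15 [-0.0061, 0.0003, -0.0039]
0.3 [-0.0126, 0.0006, -0.0068]
0.45 [-0.0196, 0.0008, -0.0087]
0.6 [-0.0267, 0.0008, -0.0096]
0.7 [-0.0315, 0.0008, -0.0095]
0.8 [-0.0363, 0.0007, -0.009]
[-0.0002  0.0458  0.0045]
```

servo_tool([
  [-0.006,0,-0.004],
  [-0.0126,0.0006,-0.0068],
  [-0.0196,0.0008,-0.0087],
  [-0.0267,0.0008,-0.0096],
  [-0.0267,0.0008,-0.0096],
], spin=[0,0,0,0,0], grip=[1,1,1,1,1])

```text
time_s: 29.68
tcp_pos: [0.5894, 0.035, 0.1102]
ee_rot: [[-0.602, -0.113, 0.79], [-0.027, 0.992, 0.122], [-0.798, 0.052, -0.601]]
wrist_force: [-4.1, -1.2, 0.2]
gripper_width: 0.199
gripper_force: 30.0
```

servo_tool([
  [-0.0048,0,0],
  [-0.0096,0,0.0006],
  [-0.0096,0,0.0006],
  [-0.0096,0,0.0006],
  [-0.0096,0,0.0006],
], spin=[0,0,0,0,0], grip=[1,1,1,1,1])

```text
time_s: 30.1
tcp_pos: [0.5943, 0.0355, 0.1162]
ee_rot: [[-0.604, -0.113, 0.789], [-0.025, 0.992, 0.122], [-0.797, 0.054, -0.602]]
wrist_force: [-6.8, -1.0, 3.5]
gripper_width: 0.204
gripper_force: 30.0
```

```bash
python3 - <<'E'
from kin import *
s=sense();M=s['ee_rot'];z=M[:,2];x=np.array(s['tcp_pos']);g=x-.014*z
print(s['gripper_width']*87,s['gripper_force'],s['wrist_force'],g,[knob(t,0).round(4).tolist() for t in(.7,.8)])
d=g[:2]-O;print('angle est',np.arctan2(g[2]-.092,.035-d@[np.cos(.0314),np.sin(.0314)]))
E
```

```text
17.74918591560762 30.00130534172058 [-6.80670165 -0.98144615  3.47449266] [0.58322573 0.0337487  0.12459981] [[0.5826, 0.0336, 0.1229], [0.5858, 0.0337, 0.1264]]
angle est 0.7352562880487625
```

servo_tool([
  [-0.002,0.009,0.001],
  [-0.002,0.018,0.002],
  [-0.002,0.027,0.003],
  [-0.002,0.036,0.0035],
  [-0.002,0.045,0.0044],
], spin=[0,0,0,0,0], grip=[1,1,1,1,1])

```text
time_s: 30.52
tcp_pos: [0.5939, 0.0802, 0.1174]
ee_rot: [[-0.605, -0.112, 0.789], [-0.026, 0.992, 0.121], [-0.796, 0.053, -0.603]]
wrist_force: [-7.6, -3.0, 3.1]
gripper_width: 0.201
gripper_force: 30.0
```

servo_tool([
  [0,0.001,0],
  [0,0.001,0],
  [0,0.001,0],
  [0,0.001,0],
  [0,0.001,0],
], spin=[0,0,0,0,0], grip=[1,1,1,1,1])

```text
time_s: 30.93
tcp_pos: [0.5938, 0.0816, 0.1174]
ee_rot: [[-0.604, -0.113, 0.789], [-0.025, 0.992, 0.122], [-0.796, 0.054, -0.603]]
wrist_force: [-5.9, 0.2, 2.2]
gripper_width: 0.2
gripper_force: 30.0
```

```bash
cat >> kin.py <<'E'
def est():
    s=sense();M=s['ee_rot'];z=M[:,2];x=np.array(s['tcp_pos']);g=x-.014*z;d=g[:2]-O;c,n=np.cos(.0314),np.sin(.0314)
    jx=d@[c,n];jy=d@[-n,c];th=np.arctan2(g[2]-.092,.035-jx)
    print(s['time_s'],s['gripper_width']*87,s['gripper_force'],np.round(s['wrist_force'],1),'th %.3f jy %.4f rad %.4f'%(th,jy,np.hypot(g[2]-.092,.035-jx)))
    return s,M,th,jy
E
python3 - <<'E'
from kin import *
s,M,th,jy=est()
for t in(.6,.45,.3,.15,0):print(t,np.round(M.T@(knob(t,0)-knob(th,0)),4).tolist())
E
```

```text
30.9333 17.37495571470034 30.001006722450256 [-5.9  0.2  2.2] th 0.766 jy 0.1012 rad 0.0487
0.6 [0.008, 0.0001, -0.0003]
0.45 [0.0151, 0.0, 0.0006]
0.3 [0.022, -0.0001, 0.0026]
0.15 [0.0286, -0.0004, 0.0055]
0 [0.0346, -0.0007, 0.0094]
```

servo_tool([
  [0.008,0,0],
  [0.015,0,0.0006],
  [0.022,0,0.0026],
  [0.0286,-0.0004,0.0055],
  [0.0346,-0.0005,0.0094],
], spin=[0,0,0,0,0], grip=[1,1,1,1,1])

```text
time_s: 31.35
tcp_pos: [0.5825, 0.0813, 0.0864]
ee_rot: [[-0.6, -0.112, 0.792], [-0.024, 0.992, 0.122], [-0.8, 0.054, -0.598]]
wrist_force: [-4.2, -0.0, 2.3]
gripper_width: 0.2
gripper_force: 30.0
```

servo_tool([
  [0,0,0],
  [0,0,0],
  [0,0,0],
  [0,0,0],
  [0,0,0],
], spin=[0,0,0,0,0], grip=[1,1,1,1,1])

```text
time_s: 31.77
tcp_pos: [0.5825, 0.0813, 0.0859]
ee_rot: [[-0.602, -0.112, 0.791], [-0.024, 0.992, 0.122], [-0.798, 0.054, -0.6]]
wrist_force: [-3.5, -0.6, -0.4]
gripper_width: 0.199
gripper_force: 30.0
```

```bash
python3 - <<'E'
from kin import *
s,M,th,jy=est()
E
```

```text
31.7667 17.2835652451723 30.008191057713702 [-3.5 -0.6 -0.4] th 0.050 jy 0.1013 rad 0.0465
```

servo_tool([
  [0,0,0],
  [0,0,0],
  [0,0,0],
  [0,0,0],
  [0,0,0],
], spin=[0,0,0,0,0], grip=[0.45,0.45,0.45,0.45,0.45])

```text
time_s: 32.18
tcp_pos: [0.5835, 0.0813, 0.0866]
ee_rot: [[-0.6, -0.112, 0.792], [-0.024, 0.992, 0.123], [-0.8, 0.054, -0.598]]
wrist_force: [-0.7, 0.3, -0.5]
gripper_width: 0.488
gripper_force: 0.0
```

servo_tool([
  [0,0,-0.02],
  [0,0,-0.045],
  [0,0,-0.07],
  [0,0,-0.09],
  [0,0,-0.1],
], spin=[0,0,0,0,0], grip=[0.45,0.45,0.45,0.45,0.45])

```text
time_s: 32.6
tcp_pos: [0.5033, 0.0684, 0.1484]
ee_rot: [[-0.597, -0.112, 0.794], [-0.024, 0.992, 0.122], [-0.802, 0.053, -0.596]]
wrist_force: [-0.7, 1.8, -0.2]
gripper_width: 0.547
gripper_force: 0.0
```

```bash
python3 - <<'E'
from h import *
from kin import *
s,M,th,jy=est();x=np.array(s['tcp_pos']);z=M[:,2];q=np.array(s['joints'][:5]);print(x,q)
for c in('wrist','side'):
    d=capture(c)
    for n in('knob','cover_grip'):
        for r in tip_of(n,c)[:1]:print(c,n,r)
cv2.imwrite('pics/s5.png',cv2.resize(d['pixels'][150:250,220:350],None,fx=5,fy=5,interpolation=cv2.INTER_CUBIC))
print('expect',knob(0,46),jw(-50,-60,94))
for zz in(86,90):
    g=jw(-50,-60,zz)+.011*z
    print(zz);track(q,[x,g-.09*z,g,g-[.085,.0027,0],g-[.085,.0027,0]-.08*z],z,n=15)
plan([x,g-.09*z],[0],M);plan([g-.09*z,jw(-50,-60,86)+.011*z],[0],M);print(M.T@(jw(-85,0,0)-jw(0,0,0)))
E
```

```text
32.6 47.59845010456254 0.0 [-0.7  1.8 -0.2] th 0.475 jy 0.0909 rad 0.1416
[0.5033 0.0684 0.1484] [  -5.6264    4.0986  -37.7125 -110.6382  -12.2753]
wrist knob {'point': [0.5688, 0.0803, 0.0939], 'conf': 0.88}
wrist cover_grip {'point': [0.539, -0.0847, 0.0932], 'conf': 0.92}
side knob {'point': [0.5713, 0.0801, 0.0931], 'conf': 0.55}
side cover_grip {'point': [0.5405, -0.0826, 0.0943], 'conf': 0.64}
expect [0.5698 0.0792 0.092 ] [ 0.5379 -0.0828  0.094 ]
86
[ 0.475 -0.092  0.133] [-29   7 -36 -90 -30] err 6.0e-20 maxj5 -12.2
[ 0.547 -0.082  0.079] [ -30   20  -33 -107  -31] err 9.9e-21 maxj5 -29.7
[ 0.462 -0.084  0.079] [ -39   16  -42 -105  -38] err 4.8e-17 maxj5 -31.3
[ 0.398 -0.094  0.127] [-39   3 -44 -88 -36] err 4.5e-22 maxj5 -36.4
90
[ 0.475 -0.092  0.137] [-29   6 -36 -89 -29] err 2.6e-20 maxj5 -12.2
[ 0.547 -0.082  0.083] [ -29   19  -33 -105  -31] err 9.6e-21 maxj5 -29.2
[ 0.462 -0.084  0.083] [ -38   15  -42 -104  -37] err 4.8e-17 maxj5 -30.7
[ 0.398 -0.094  0.131] [-38   2 -43 -87 -36] err 4.8e-17 maxj5 -35.9
[0.0298, -0.1571, -0.0352] spin 0 -> [ 0.475 -0.092  0.137]
[0.0032, -0.0002, 0.0924] spin 0 -> [ 0.547 -0.082  0.079]
[ 0.0508  0.0069 -0.0678]
```

View pics/s5.png

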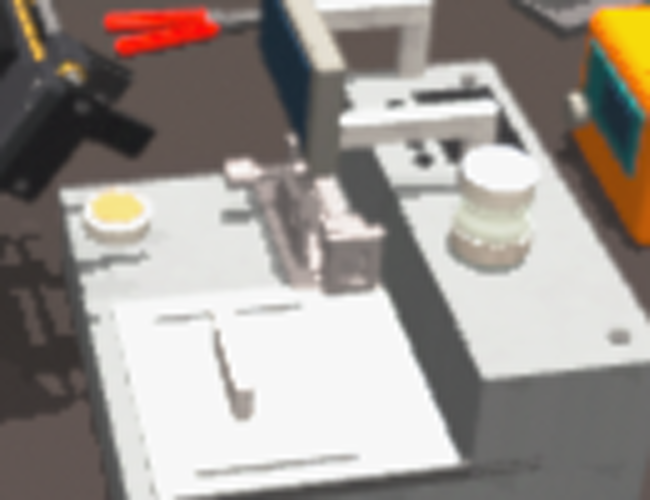

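servo_tool([
  [0.006,-0.031,-0.007],
  [0.012,-0.063,-0.014],
  [0.018,-0.094,-0.021],
  [0.024,-0.126,-0.028],
  [0.03,-0.157,-0.035],
], spin=[0,0,0,0,0], grip=[0,0,0,0,0])

```text
time_s: 33.32
tcp_pos: [0.4752, -0.0931, 0.1333]
ee_rot: [[-0.602, -0.112, 0.791], [-0.022, 0.992, 0.123], [-0.798, 0.057, -0.6]]
wrist_force: [1.4, -1.1, -0.3]
gripper_width: 0.841
gripper_force: 0.0
```

servo_tool([
  [0,0,0],
  [0,0,0],
  [0,0,0],
  [0,0,0],
  [0,0,0.01],
], spin=[0,0,0,0,0], grip=[0,0,0,0,0])

```text
time_s: 33.73
tcp_pos: [0.4833, -0.0892, 0.129]
ee_rot: [[-0.6, -0.114, 0.792], [-0.026, 0.992, 0.124], [-0.8, 0.054, -0.598]]
wrist_force: [0.5, 0.4, -0.4]
gripper_width: 1.001
gripper_force: 0.0
```

```bash
python3 - <<'E'
from h import *
from kin import *
s=sense();M=s['ee_rot'];x=np.array(s['tcp_pos']);z=M[:,2];print(s['time_s'],s['gripper_width'],x,s['joints'])
d=capture('wrist');cv2.imwrite('pics/w6.png',d['pixels'])
for r in tip_of('cover_grip','wrist')[:1]:print(r)
plan([x,jw(-50,-60,86)+.011*z],[0],M)
E
```

```text
33.7333 1.0007366195655163 [ 0.4833 -0.0892  0.129 ] [-28.5706   7.9357 -35.9022 -91.1067 -29.1734  22.0154]
{'point': [0.539, -0.0836, 0.0942], 'conf': 0.7}
[0.0014, -0.0023, 0.0807] spin 0 -> [ 0.547 -0.081  0.079]
```

View pics/w6.png

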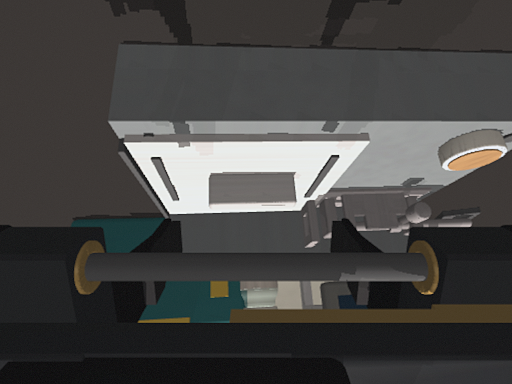

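servo_tool([
  [0.001,-0.001,0.02],
  [0.001,-0.002,0.04],
  [0.001,-0.002,0.058],
  [0.001,-0.002,0.072],
  [0.001,-0.002,0.08],
], spin=[0,0,0,0,0], grip=[0,0,0,0,0])

```text
time_s: 34.25
tcp_pos: [0.5472, -0.0816, 0.0785]
ee_rot: [[-0.602, -0.113, 0.791], [-0.024, 0.992, 0.124], [-0.798, 0.056, -0.6]]
wrist_force: [-0.6, -0.5, -0.4]
gripper_width: 0.998
gripper_force: 0.0
```

servo_tool([
  [0,0,0],
  [0,0,0],
  [0,0,0],
  [0,0,0],
  [0,0,0],
], spin=[0,0,0,0,0], grip=[0,1,1,1,1])

```text
time_s: 34.67
tcp_pos: [0.5463, -0.0824, 0.0803]
ee_rot: [[-0.6, -0.113, 0.792], [-0.025, 0.992, 0.123], [-0.8, 0.054, -0.598]]
wrist_force: [0.8, -0.1, 0.5]
gripper_width: 0.803
gripper_force: 29.9
```

```bash
python3 - <<'E'
from kin import *
s=sense();M=s['ee_rot'];x=np.array(s['tcp_pos']);z=M[:,2];print(s['time_s'],s['gripper_width']*87,s['gripper_force'],x,x-.011*z,jw(-50,-60,86),s['wrist_force'])
print(M.T@(jw(-85,0,0)-jw(0,0,0)))
E
```

```text
34.6667 69.8978638062367 29.8924903239822 [ 0.54626618 -0.08239478  0.08028807] [ 0.53755437 -0.08374415  0.0868671 ] [ 0.53790932 -0.08284093  0.086     ] [ 0.75270894 -0.08738367  0.53277274]
[ 0.05104127  0.00694945 -0.06761283]
```

servo_tool([
  [0.006,0.001,-0.008],
  [0.013,0.002,-0.017],
  [0.021,0.003,-0.028],
  [0.029,0.004,-0.038],
  [0.036,0.005,-0.048],
], spin=[0,0,0,0,0], grip=[1,1,1,1,1])

```text
time_s: 35.08
tcp_pos: [0.4859, -0.0844, 0.0803]
ee_rot: [[-0.6, -0.113, 0.792], [-0.024, 0.992, 0.123], [-0.8, 0.054, -0.598]]
wrist_force: [4.4, 1.6, -4.4]
gripper_width: 0.801
gripper_force: 29.7
```

servo_tool([
  [0.006,0.001,-0.008],
  [0.011,0.0015,-0.0145],
  [0.0145,0.002,-0.019],
  [0.0145,0.002,-0.019],
  [0.0145,0.002,-0.019],
], spin=[0,0,0,0,0], grip=[1,1,1,1,1])

```text
time_s: 35.5
tcp_pos: [0.4621, -0.0852, 0.0802]
ee_rot: [[-0.6, -0.112, 0.792], [-0.024, 0.992, 0.123], [-0.8, 0.055, -0.598]]
wrist_force: [-2.0, 0.4, 4.8]
gripper_width: 0.803
gripper_force: 30.0
```

```bash
python3 - <<'E'
from kin import *
s=sense();M=s['ee_rot'];x=np.array(s['tcp_pos']);z=M[:,2];print(s['time_s'],s['gripper_width']*87,s['gripper_force'],x-.011*z-[.53755,-.08374,.08687],s['wrist_force'],s['joints'])
E
```

```text
35.5 69.87895826383541 29.986793764983304 [-8.41997337e-02 -2.76782462e-03 -9.44681654e-05] [-1.99693648  0.40225218  4.83408404] [ -38.18469769   15.96401212  -41.97926127 -103.99391357  -37.15422874
   46.11711602]
```

Moved 84 mm. Release, retreat, verify.

servo_tool([
  [0,0,0],
  [0,0,0],
  [0,0,0],
  [0,0,0],
  [0,0,0],
], spin=[0,0,0,0,0], grip=[0,0,0,0,0])

```text
time_s: 35.92
tcp_pos: [0.4623, -0.0851, 0.0794]
ee_rot: [[-0.601, -0.112, 0.791], [-0.023, 0.992, 0.123], [-0.799, 0.055, -0.599]]
wrist_force: [0.1, -0.1, 1.0]
gripper_width: 0.988
gripper_force: 0.0
```

servo_tool([
  [0,0,-0.015],
  [0,0,-0.035],
  [0,0,-0.055],
  [0,0,-0.07],
  [0,0,-0.08],
], spin=[0,0,0,0,0], grip=[0,0,0,0,0])

```text
time_s: 36.33
tcp_pos: [0.3981, -0.0949, 0.1284]
ee_rot: [[-0.6, -0.112, 0.792], [-0.025, 0.992, 0.122], [-0.799, 0.054, -0.598]]
wrist_force: [-0.6, -0.2, 0.1]
gripper_width: 1.001
gripper_force: 0.0
```

```bash
python3 - <<'E'
from h import *
from kin import *
s=sense();print(s['time_s'],s['gripper_width'],s['tcp_pos'],s['wrist_force'])
for c in('wrist','side'):
    d=capture(c)
    for n in('knob','cover_grip','tin'):
        for r in tip_of(n,c)[:1]:print(c,n,np.round(r['point'],4),r['conf'])
print('expect',knob(0,46),jw(-135,-60,94))
cv2.imwrite('pics/s7.png',cv2.resize(d['pixels'][150:270,200:350],None,fx=5,fy=5,interpolation=cv2.INTER_CUBIC))
E
```

```text
36.3333 1.0009743759660166 [ 0.3981 -0.0949  0.1284] [-0.6309 -0.1954  0.1028]
wrist cover_grip [ 0.4557 -0.0852  0.0923] 0.83
wrist tin [0.4913 0.0749 0.055 ] 0.89
side knob [0.5735 0.0802 0.0957] 0.54
side cover_grip [ 0.4526 -0.0821  0.0938] 0.71
side tin [0.4949 0.083  0.0571] 0.66
expect [0.5698 0.0792 0.092 ] [ 0.453  -0.0855  0.094 ]
```

View pics/s7.png

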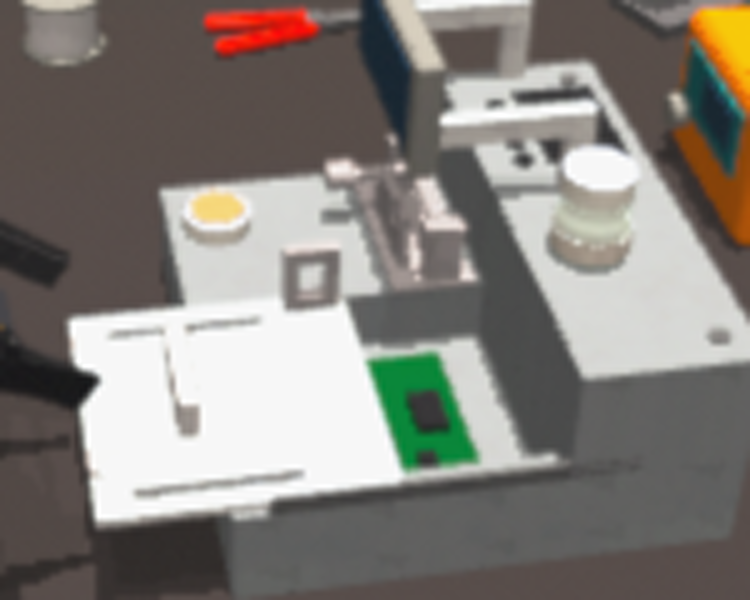

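The cover is slid open: the grip plate is at (180,385) and the eye plate at (312,275). The knob is at (340,170), drawn back and down, the tin and jar have not moved, and the fingers are clear at about (60,380).

```bash
python3 -c "
from station import *
print(finish_job())"
```

```text
the job is handed in; nothing more can be done
None
```

I drew the bolt back and let its handle down in the open notch, slid the cover open by about 84 mm of its 85 mm, and handed the job in at about 37 s with the gripper clear; the hand-in gave no verdict.

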